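# Gauge a bar against the flip stop of a cut-off saw

### The job

The aluminium bar on the saw table is to be cut to the longer of the two set lengths. Flip the fence's far stop (the one farther from the saw slot) fully down, push the bar flat against the fence and along it until its end bears on that stop's button, leaning on it with a light push of about 10 N for half a second without ramming it, then flip the stop back up well past upright so that the cut piece cannot jam, leaving the bar exactly where it was gauged. Leave the nearer stop up and the other things alone.

Things in the scene. Friction and masses are not known exactly. Their poses are not given: they have to be found in the camera images.
- saw: Fixed cut-off saw table: a dark iron plate 320 mm (x) by 640 mm (y), 20 mm thick, lying on the bench, blade parked below. Origin: centre of the plate's underside; x points away from the robot at yaw 0, y to the left along the fence. The narrow saw slot crosses it along x at y = -50 mm. Behind the fence stand the tipped-back guard (to 150 mm high) and a switch box, which play no part
- fence (a point): A point on the upper front edge of the saw's aluminium fence, 100 mm left of the saw's origin; axes as the saw's. The fence is fixed, 40 mm thick, runs along the saw's y from -310 to +310 mm (24 mm gap at the slot), and its top is 45 mm above the plate (65 mm above the bench). Its working face looks to -x and lies in the plane x = +50 mm of the saw
- stop: Body of the far flip stop, on the fence's top left of the saw slot, the one farther from the slot (225 to 275 mm). 36 x 34 mm, 12 mm high with ears 30 mm high that carry the pin. Origin: centre of its underside, on the fence's top, 20 mm behind the working face; axes as the saw's. It is clamped only finger-tight: a push of over 16 N along the fence counts as shoving it off its setting
- stop_leaf (a joint): Swing of the far leaf about its pin (rad): 0 = fully down (arm level, on its rest), 1.57 = upright, 2.05 = leaned fully back. Stiff hinge (0.12 N m): the 0.10 kg leaf stays where left. Starts at 1.7 to 2.0. On the foot's slot side, 7.5 mm above its lower end, a stiff adjusting screw ends in a 14 mm button; its face, 11 to 32 mm from the leaf's middle plane as the screw is set, gauges the bar
- stop_pin (a point): Hinge pin of the far stop: axis along the fence (the stop's y), 22 mm above the fence's top, 28 mm behind the fence's working face
- stop_knee (a point): Far leaf's knee, where arm and foot meet; circles the pin at 45 mm. A good place to pinch the leaf (14 mm thick along y) from above. The leaf is an L: when down, a 10 mm thick arm runs level from the pin to the knee, and the foot, 26 mm (x) by 14 mm (y), hangs from 5 mm above the knee to 62 mm below it (5 mm above the plate), 4 to 30 mm before the fence. Up, the foot points to the robot
- near_stop_leaf (a joint): Swing of the nearer stop's leaf (a like stop on the fence, 80 to 110 mm from the saw slot, at least 115 mm from the far one); starts leaned back at 1.75 to 2.0 and must stay up. A raised leaf reaches up to 172 mm above the bench and its foot to some 20 mm in front of the fence's face plane
- near_stop_knee (a point): Knee of the nearer stop's leaf, as stop_knee
- bar: The bar to be gauged: solid bright aluminium, 25 x 25 mm, rough sawn to a length somewhere from 300 to 305 mm (along its y), about 0.51 kg (may differ by a quarter), lying loose on the plate in front of the fence, its middle 15 to 40 mm off it and a little askew. Origin: centre of its underside. Its left (+y) end is its head, which goes to the stop; its right end is the one to push on
- cut_piece: Bystander on the plate: a short cut piece of the same bar, 25 x 75 x 25 mm. Origin: centre of its underside
- caliper: Bystander on the plate: a steel slide caliper lying flat, 200 mm long, 8 mm thick. Origin: middle of its beam, underside
- file: Bystander on the bench at the left: a flat file with a wooden handle, 320 mm long, 26 mm high
- chip_brush: Bystander on the bench at the right: a chip brush lying flat
- try_square: Bystander on the bench at the right: an engineer's square, stock 100 mm, blade 150 mm, lying flat
- oil_bottle: Bystander on the bench at the right: a grey oil bottle, 60 mm across, 150 mm high

How it is judged:
On the way, in this order (a step that is already met when the one before it is completed fails the run):
1. the far stop's leaf is fully down on the fence (value of joint stop_leaf below 0.05 rad), for 0.2 s.
2. with the leaf down, the bar lies along the fence and its head bears on the stop's button with more than 4 N (value of joint stop_leaf below 0.05 rad and contact force between bar and stop_leaf above 4 N and x of bar in the frame of saw above 0.035 m and angle between the y axis of bar and the y axis of saw, either way round below 0.017 rad), for 0.3 s.
At the end, for the whole second after the job is handed in: The far stop's leaf stands past upright (beyond 1.6 rad) and so does the nearer one; the bar rests flat on the plate, within 1.8 mm of the fence's face and parallel to it within 0.012 rad, its head within 1.5 mm of where the far stop's button gauged it (value of joint each of stop_leaf, near_stop_leaf above 1.6 rad and y of stop_screw_c0 in the frame of bar between 0.1525 and 0.1555 m and x of bar in the frame of saw above 0.0357 m and angle between the y axis of bar and the y axis of saw, either way round below 0.012 rad and angle between bar's own z axis and vertical below 0.03 rad and z of bar in the frame of saw below 0.022 m and linear speed of bar below 0.005 m/s); the robot touches nothing.
It fails at once if the far stop is shoved: the bar bears on its leaf with more than 16 N (contact force between bar and stop_leaf above 16 N).
It fails at once if the nearer stop is flipped down (value of joint near_stop_leaf below 1.5 rad).
It fails at once if a bystander is disturbed (moved more than 25 mm) (distance of any of cut_piece, caliper, file, chip_brush, try_square, oil_bottle from where it was at the start of the episode above 0.025 m).
It also fails if it takes over 72 s, if anything falls off the work surface, if the arm or the gripper's body presses on something with over 40 N, if the wrist force passes 120 N, or if a joint passes its speed limit or range.

### The arm

A 6-joint arm with a two-finger parallel gripper is mounted at the origin on the work surface. World frame = base frame: x ahead of the robot, y to its left, z up, the work surface at z = 0. Lengths are in m, angles in rad, forces in N, time in s.
With the tool pointing down it reaches from about 0.325 to 0.9 m from the base axis. Payload 3.5 kg.
Tool frame: the origin (TCP) lies at the very end of the fingers, on their centre line; the grasp point (between the pads) lies 19 mm behind it (env.hold_point_z is the distance from the TCP to the grasp point, in m); z points along the fingers, y is the line along which they close (so a half turn about z gives the same grasp; the last joint's range is limited). The gripper opens to 85 mm and grips with 20 to 120 N. Pads are 22 mm wide; open, the fingers measure 114 mm over their backs; the gripper's body (76 mm by 85 mm) begins 54 mm behind the grasp point. The pads swing forward as they close: fully open they stand 13 mm farther back than shut.
Start: joints at [-1.231, 0.276, -0.026, 1.268, 0, 1.467], TCP at [0.268, -0.565, 0.231] pointing down, gripper open.
Joint ranges: [-3.12, 3.12], [-0.85, 1.88], [-1.08, 1.24], [-1.95, 2.15], [-1.57, 1.53], [-3.14, 3.14]. Speed limits (rad/s): [2.57, 2.57, 3.14, 3.14, 3.14, 3.14].

### API

Orientations are given as a rotation vector (axis times angle).
In Python, from station import state, vision, env gives the robot as it stands. The module is installed in compiled form; this text tells all that it offers.
- The arm moves only by the tool servo_tool, never from a script. Its argument "deltas" is a list of rows, each an object of numbers: "claw": the closure in counts, from 0 (fully open) to 255 (shut); "dx", "dy", "dz": the shift along the tool's x, y, z in mm; "rx", "ry", "rz": the turn, a rotation vector about the tool's x, y, z in degrees. In form: [{"claw": .., "dx": .., "dy": .., "dz": .., "rx": .., "ry": .., "rz": ..}, ...]. A call has 1 to 10 rows; each row is the pose to reach, as a shift and turn from the pose commanded when the call began, along the tool's axes at that moment; what a row does not reach only later rows make up. A row lasts 1/12 s, in which the tool goes at most 41.7 mm and 7.16 degrees, less where a joint would pass 70% of its speed; a pose out of reach is approached as far as the arm can. A call with a gripper value outside its range is refused whole. The fingers move at their own pace and stop on an object; "newtons" is the grip in N (left out, the last holds). Time passes only in rows, so rows that repeat a pose let the fingers close. It gives the time, the measured TCP pose, the force, the opening and the grip force at its end, in the units of the state.
- state(): the state, without advancing time (a new reading comes with each control period).
- vision.read_camera(name): name is "side" or "top" or "wrist"; returns a dict with "frame" (400x640x3 uint8, blue, green, red), "depth" (400x640 float32, m along the optical axis (not along the pixel's ray), 0 where there is no reading), "fx", "fy", "cx", "cy" (pixels), "k1" (the pictures are not rectified: a ray, as slopes to the right and down, at radius r is drawn at 1 + k1 r^2 times it, then the intrinsics apply), "extrinsics" (4x4, takes a point from camera to world coordinates). Camera axes: x right, y up, looking along -z (the intrinsics and any distortion apply to the point x, -y, -z); pixel columns grow to the right and rows downward; lengths in m; the calibration is good to about 2 mm. A picture is of the moment at which its call begins.
- env.sign_off(): hands the job in; it is judged then, once.
Trained networks look in a picture, given as the dict that the camera call returned (one of the last four; its "shot" number tells which), for a name from the list of things; names that differ only in an ending like _2 or _b are one class to them, and where a whole thing is asked for, a point or a joint stands for the part that bears it (a point fixed in the world has none). Each returns a list of dicts, best first, with "score" (0 to 1); they miss things now and then, are a little off and sometimes report something else, mostly with a low value. They report only what shows in the picture. A call takes as long as a camera call.
- vision.boxes_of(picture, query): "at" ([x, y, z] in m, in world coordinates, good to about 4 mm: the middle of the surface that is visible of it).
- vision.outline_of(picture, query): "region" (400x640 bool, what is visible of it).
- vision.place_of(picture, query): "at" ([x, y, z] in m, in world coordinates, good to about 4 mm: a listed point, or the origin of a listed thing).
The state is a dict: "t": time; "joint_positions": joint angles; "joint_velocities": joint speeds; "joint_efforts": joint torques, N m; "position": TCP position; "tool_rot": TCP orientation; "wrist_force": force on the tool from outside, world axes, zero at the start; "wrist_torque": the same for the moment, N m; "width": finger opening in m; "grip_force": force on a finger pad.
Only numpy, scipy, OpenCV 4.12 (cv2) and the standard library are available. Lean on these libraries where they do the work, as an engineer would, in place of code of your own. Each camera call takes 0.05 s, during which the arm holds its last target. There are 200 camera calls.

## Working session

There is one attempt and no reset: what is moved stays moved. The work goes in short steps, Python scripts to look and compute and a tool call to move; the robot and the scene stay as the last step left them, time stands still between calls to the robot, and variables do not carry over. Pictures are saved under pics/ and viewed, at most 10 in all, crops included, and the job is handed in when it is done.

Besides the shell and the picture viewer there is one more tool, called after "Call:" as name(argument=value, ...), one argument or row to a line, values as JSON. servo_tool: Moves the arm, as the interface text tells. Its arguments: {"type":"object","properties":{"deltas":{"type":"array"},"newtons":{"type":"number"}},"required":["deltas"]}

```bash
mkdir -p pics; cat > h.py <<'E'
import numpy as np,cv2
from scipy.spatial.transform import Rotation as R
from station import state,vision,env
def pts(p,mask=None):
    h,w=p['depth'].shape
    v,u=np.nonzero((p['depth']>0)&(mask if mask is not None else np.ones((h,w),bool)))
    xd=(u-p['cx'])/p['fx'];yd=(v-p['cy'])/p['fy'];x,y=xd.copy(),yd.copy()
    for _ in range(8):
        s=1+p['k1']*(x*x+y*y);x,y=xd/s,yd/s
    d=p['depth'][v,u];E=p['extrinsics']
    return np.c_[x*d,-y*d,-d]@E[:3,:3].T+E[:3,3],u,v
def tool(target):
    s=state();M=R.from_rotvec(s['tool_rot'])
    return M.inv().apply(np.array(target)-s['position'])*1000
E
python3 - <<'E'
from h import *
np.set_printoptions(precision=4,suppress=True)
s=state();print(s['t'],s['position'],R.from_rotvec(s['tool_rot']).as_matrix(),s['width'])
for c in ['top','side']:
    p=vision.read_camera(c);cv2.imwrite(f'pics/{c}0.png',p['frame'])
    print(c,p['extrinsics'][:3,3])
    for q in ['saw','fence','stop','stop_pin','stop_knee','near_stop_knee','bar','cut_piece','caliper']:
        print(q,[(np.round(r['at'],4),round(r['score'],2)) for r in vision.place_of(p,q)[:2]])
    for q in ['bar']:
        o=vision.outline_of(p,q)
        if o:
            P,u,v=pts(p,o[0]['region']);print('bar',len(P),u.min(),u.max(),v.min(),v.max())
            t=P[abs(P[:,2]-np.percentile(P[:,2],80))<.006];r=cv2.minAreaRect((t[:,:2]*1000).astype(np.float32));print(r,t[:,2].mean(),cv2.boxPoints(r))
print(state()['t'])
E
```

```text
0.0 [ 0.2675 -0.564   0.2301] [[ 0.9036  0.4284 -0.0008]
 [ 0.4284 -0.9036  0.0021]
 [ 0.0002 -0.0022 -1.    ]] 0.08529749082034196
top [ 0.212  -0.0196  1.7176]
saw [(array([ 0.5413, -0.0461, -0.0012]), 0.82)]
fence [(array([0.5926, 0.051 , 0.0638]), 0.81)]
stop [(array([0.6224, 0.1547, 0.0649]), 0.69)]
stop_pin [(array([0.6327, 0.1567, 0.0831]), 0.46)]
stop_knee [(array([0.6422, 0.1579, 0.1323]), 0.42)]
near_stop_knee [(array([ 0.629 , -0.0177,  0.1318]), 0.45)]
bar [(array([ 0.5527, -0.1284,  0.0195]), 0.63)]
cut_piece [(array([0.4461, 0.1441, 0.0178]), 0.73)]
caliper [(array([ 0.4401, -0.2369,  0.0209]), 0.51), (array([0.6325, 0.1567, 0.0851]), 0.42)]
bar 560 312 390 178 196
((546.2505493164062, -130.19984436035156), (302.5682067871094, 27.008495330810547), 82.11038970947266) 0.04554078778109792 [[ 512.1082 -278.1983]
 [ 538.861  -281.9056]
 [ 580.3929   17.7986]
 [ 553.6401   21.5059]]
side [-0.0938  0.5815  0.7945]
saw [(array([ 0.6028, -0.4507,  0.0022]), 0.57), (array([ 0.5397, -0.0473, -0.004 ]), 0.56)]
fence [(array([0.5928, 0.0568, 0.0668]), 0.79)]
stop [(array([0.6254, 0.1594, 0.0652]), 0.91), (array([0.6287, 0.1591, 0.0869]), 0.65)]
stop_pin [(array([0.6309, 0.1568, 0.0875]), 0.84)]
stop_knee [(array([0.641 , 0.1549, 0.1336]), 0.73)]
near_stop_knee [(array([ 0.6347, -0.0091,  0.1305]), 0.71)]
bar [(array([ 0.5462, -0.1291,  0.0198]), 0.73), (array([ 0.5696, -0.5479, -0.0025]), 0.37)]
cut_piece [(array([0.4462, 0.1409, 0.0206]), 0.74)]
caliper [(array([ 0.4379, -0.2374,  0.0176]), 0.54)]
bar 895 293 368 176 220
((543.8196411132812, -133.07070922851562), (307.0202941894531, 31.279794692993164), 82.27617645263672) 0.043575070083964655 [[ 507.6902 -283.0862]
 [ 538.6862 -287.2901]
 [ 579.9491   16.9447]
 [ 548.9531   21.1487]]
1.1
```

```bash
python3 - <<'E'
from h import *
np.set_printoptions(precision=4,suppress=True)
p=vision.read_camera('top')
P,u,v=pts(p)
for lo,hi in ((.055,.075),):
    m=(abs(P[:,2]-.065)<.006)&(P[:,0]>.56)&(P[:,0]<.68)&(abs(P[:,1]+.05)<.3)
    t=P[m];r=cv2.minAreaRect((t[:,:2]*1000).astype(np.float32));print(len(t),r)
    # front edge per y-bin
    e=[]
    for y in np.arange(-.34,.25,.012):
        q=t[abs(t[:,1]-y)<.006]
        if len(q)>3:e.append((y,q[:,0].min(),q[:,0].max()))
    e=np.array(e);print(e[::4])
    for k in (1,2):
        c=np.polyfit(e[:,0],e[:,k],1)
        for _ in range(4):
            g=abs(np.polyval(c,e[:,0])-e[:,k])<.005; c=np.polyfit(e[g,0],e[g,k],1)
        print(c,g.sum())
m=(P[:,2]>.1)&(P[:,0]>.5)&(abs(P[:,1])<.25)
t=P[m]
for n,a,b in(('far',.12,.2),('near',-.05,.03)):
    q=t[(t[:,1]>a)&(t[:,1]<b)&(t[:,0]<.7)];print(n,len(q),q.min(0),q.max(0))
cv2.imwrite('pics/a.png',cv2.resize(p['frame'][100:280,180:480],None,fx=2.6,fy=2.6))
p=vision.read_camera('side')
cv2.imwrite('pics/b.png',cv2.resize(p['frame'][80:300,200:500],None,fx=2.6,fy=2.6))
E
```

```text
1333 ((629.6360473632812, -50.277496337890625), (599.8526000976562, 101.9114761352539), 89.56690979003906)
[[-0.34    0.5766  0.6746]
 [-0.292   0.5783  0.6413]
 [-0.244   0.5817  0.6444]
 [-0.196   0.582   0.6219]
 [-0.148   0.5853  0.6785]
 [-0.1     0.6516  0.678 ]
 [-0.052   0.5914  0.6343]
 [ 0.02    0.5991  0.6327]
 [ 0.068   0.5965  0.6362]
 [ 0.116   0.5997  0.6386]
 [ 0.176   0.6019  0.6413]
 [ 0.224   0.6043  0.6527]]
[0.0506 0.5935] 43
[-0.0248  0.6491] 9
far 108 [0.5809 0.1355 0.1019] [0.6482 0.1839 0.1649]
near 96 [ 0.5687 -0.0245  0.1342] [0.6362 0.0228 0.162 ]
```

View pics/a.png

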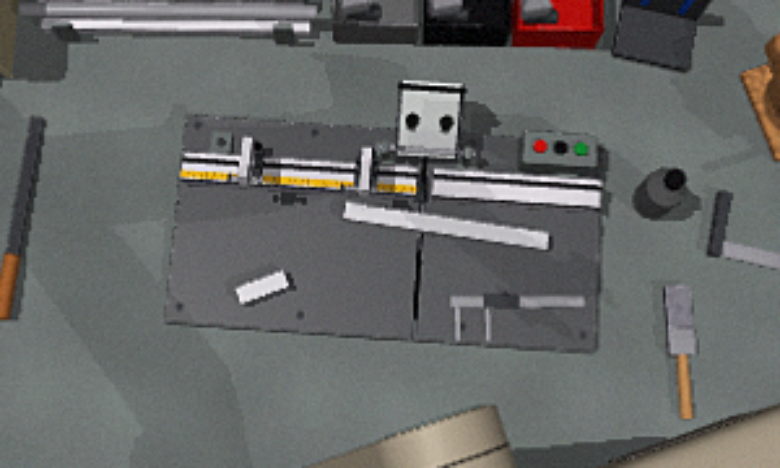

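View pics/b.png

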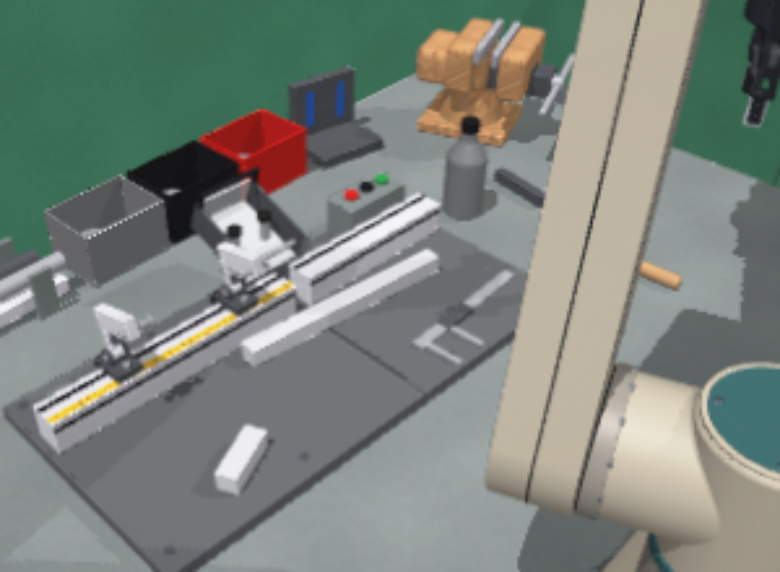

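```bash
cat >> h.py <<'E'
YAW=-0.0505;O=np.array([.541,-.047,0])
ex=np.array([np.cos(YAW),np.sin(YAW),0]);ey=np.array([-np.sin(YAW),np.cos(YAW),0])
def S(x,y,z): return O+ex*x+ey*y+np.array([0,0,z])
def saw(p): d=np.asarray(p)-O; return np.stack([d@ex,d@ey,d[...,2]],-1)
def turn(deg=0): # rz so tool x lies along saw x turned by deg about world z
    s=state();M=R.from_rotvec(s['tool_rot']);a=YAW+np.radians(deg)
    G=np.c_[[np.cos(a),np.sin(a),0],[np.sin(a),-np.cos(a),0],[0,0,-1]]
    return np.degrees((M.inv()*R.from_matrix(G)).as_rotvec())
E
python3 -c "
from h import *
print(saw(np.array([[.6245,.157,.065],[.6318,.1567,.0865],[.6415,.156,.133],[.632,-.013,.131]])))
print(tool([.60,.156,.28]),turn())"
```

```text
[[0.07309593 0.20795489 0.065     ]
 [0.08040177 0.20802376 0.0865    ]
 [0.09012473 0.2078143  0.133     ]
 [0.08916772 0.0385502  0.131     ]]
[ 608.95791762 -508.90398242  -48.64409762] [-7.24382193e-04 -1.94048468e-03  2.82597640e+01]
```

Call:
servo_tool(
  deltas=[
    {"claw": 90,"dx": 609,"dy": -509,"dz": -49,"rz": 28.26},
    {"claw": 90,"dx": 609,"dy": -509,"dz": -49,"rz": 28.26},
    {"claw": 90,"dx": 609,"dy": -509,"dz": -49,"rz": 28.26},
    {"claw": 90,"dx": 609,"dy": -509,"dz": -49,"rz": 28.26},
    {"claw": 90,"dx": 609,"dy": -509,"dz": -49,"rz": 28.26},
    {"claw": 90,"dx": 609,"dy": -509,"dz": -49,"rz": 28.26},
    {"claw": 90,"dx": 609,"dy": -509,"dz": -49,"rz": 28.26},
    {"claw": 90,"dx": 609,"dy": -509,"dz": -49,"rz": 28.26},
    {"claw": 90,"dx": 609,"dy": -509,"dz": -49,"rz": 28.26},
    {"claw": 90,"dx": 609,"dy": -509,"dz": -49,"rz": 28.26},
  ],
  newtons=20,
)

```text
invalid input
```

```bash
python3 -c "
from h import *
s=state();print(s['t'],s['position'],s['width'],s['wrist_force']);print(tool([.60,.156,.28]),turn())"
```

```text
1.2 [ 0.26777147 -0.56471833  0.23133223] 0.08522992921020447 [-0.2188542   0.70330474  0.16828759]
[ 608.95791762 -508.90398242  -48.64409762] [-7.24382193e-04 -1.94048468e-03  2.82597640e+01]
```

Call:
servo_tool(
  deltas=[
    {"claw": 90,"dx": 609,"dy": -509,"dz": -49,"rx": 0,"ry": 0,"rz": 28.26},
    {"claw": 90,"dx": 609,"dy": -509,"dz": -49,"rx": 0,"ry": 0,"rz": 28.26},
    {"claw": 90,"dx": 609,"dy": -509,"dz": -49,"rx": 0,"ry": 0,"rz": 28.26},
    {"claw": 90,"dx": 609,"dy": -509,"dz": -49,"rx": 0,"ry": 0,"rz": 28.26},
    {"claw": 90,"dx": 609,"dy": -509,"dz": -49,"rx": 0,"ry": 0,"rz": 28.26},
    {"claw": 90,"dx": 609,"dy": -509,"dz": -49,"rx": 0,"ry": 0,"rz": 28.26},
    {"claw": 90,"dx": 609,"dy": -509,"dz": -49,"rx": 0,"ry": 0,"rz": 28.26},
    {"claw": 90,"dx": 609,"dy": -509,"dz": -49,"rx": 0,"ry": 0,"rz": 28.26},
    {"claw": 90,"dx": 609,"dy": -509,"dz": -49,"rx": 0,"ry": 0,"rz": 28.26},
    {"claw": 90,"dx": 609,"dy": -509,"dz": -49,"rx": 0,"ry": 0,"rz": 28.26},
  ],
  newtons=20,
)

```text
t: 2.03
position: [0.4423, -0.1851, 0.2575]
tool_rot: [3.14, -0.08, 0.001]
wrist_force: [0.9, -0.5, -0.2]
width: 0.0552
grip_force: 0.0
```

```bash
python3 -c "
from h import *
s=state();print(s['t'],s['position'],s['width'],s['wrist_force']);print(tool([.60,.156,.28]),turn())"
```

```text
2.0333 [ 0.44229514 -0.18514688  0.25746335] 0.05516122684044652 [ 0.89164228 -0.45297903 -0.18982255]
[ 140.20994839 -348.70063981  -22.5599848 ] [ 0.02465879 -0.05177461 -0.01538739]
```

Call:
servo_tool(
  deltas=[
    {"claw": 90,"dx": 140,"dy": -349,"dz": -23,"rx": 0,"ry": 0,"rz": 0},
    {"claw": 90,"dx": 140,"dy": -349,"dz": -23,"rx": 0,"ry": 0,"rz": 0},
    {"claw": 90,"dx": 140,"dy": -349,"dz": -23,"rx": 0,"ry": 0,"rz": 0},
    {"claw": 90,"dx": 140,"dy": -349,"dz": -23,"rx": 0,"ry": 0,"rz": 0},
    {"claw": 90,"dx": 140,"dy": -349,"dz": -23,"rx": 0,"ry": 0,"rz": 0},
    {"claw": 90,"dx": 140,"dy": -349,"dz": -23,"rx": 0,"ry": 0,"rz": 0},
    {"claw": 90,"dx": 140,"dy": -349,"dz": -23,"rx": 0,"ry": 0,"rz": 0},
    {"claw": 90,"dx": 140,"dy": -349,"dz": -23,"rx": 0,"ry": 0,"rz": 0},
    {"claw": 90,"dx": 140,"dy": -349,"dz": -23,"rx": 0,"ry": 0,"rz": 0},
    {"claw": 90,"dx": 140,"dy": -349,"dz": -23,"rx": 0,"ry": 0,"rz": 0},
  ],
)

```text
t: 2.87
position: [0.5952, 0.0801, 0.2792]
tool_rot: [-3.113, -0.021, 0.001]
wrist_force: [0.2, -0.7, 0.2]
width: 0.0551
grip_force: 0.0
```

```bash
python3 - <<'E'
from h import *
np.set_printoptions(precision=4,suppress=True)
p=vision.read_camera('wrist');cv2.imwrite('pics/w1.png',p['frame'])
s=state();print(s['t'],s['position'],s['width']);print(p['extrinsics'])
for q in ['fence','stop','stop_pin','stop_knee']:
    print(q,[(saw(r['at']),round(r['score'],2)) for r in vision.place_of(p,q)[:2]])
P,u,v=pts(p);Q=saw(P)
m=(abs(Q[:,2]-.065)<.004)&(abs(Q[:,0]-.07)<.04)
t=Q[m];print(m.sum(),t[:,1].min(),t[:,1].max())
e=np.array([(y,np.percentile(q[:,0],1)) for y in np.arange(t[:,1].min(),t[:,1].max(),.004) for q in [t[abs(t[:,1]-y)<.002]] if len(q)>20])
c=np.polyfit(e[:,0],e[:,1],1)
for _ in range(5):
    g=abs(np.polyval(c,e[:,0])-e[:,1])<.002;c=np.polyfit(e[g,0],e[g,1],1)
print('edge',c,g.sum(),len(e))
m=(Q[:,2]>.11)&(abs(Q[:,1]-.208)<.06)&(Q[:,2]<.18);t=Q[m];print('leaf',m.sum(),t.min(0),t.max(0))
if m.sum(): print(np.percentile(t,[5,50,95],axis=0))
E
```

```text
2.9167 [0.5959 0.0801 0.2792] 0.055400241057925466
[[ 0.0133  0.9605  0.2779  0.6673]
 [-0.9995  0.0206 -0.0236  0.0769]
 [-0.0284 -0.2774  0.9603  0.4208]
 [ 0.      0.      0.      1.    ]]
fence [(array([0.051 , 0.1016, 0.0663]), 0.82)]
stop [(array([0.0689, 0.2091, 0.0667]), 0.71)]
stop_pin [(array([0.0795, 0.2119, 0.0885]), 0.76), (array([ 0.0097, -0.0826,  0.0224]), 0.58)]
stop_knee [(array([0.0909, 0.2114, 0.1287]), 0.69)]
13957 -0.21196979992454418 0.3142021868878274
edge [-0.0019  0.0536] 102 106
leaf 2250 [0.0331 0.1822 0.11  ] [0.1017 0.2318 0.1607]
[[0.0384 0.1885 0.1303]
 [0.063  0.2058 0.1458]
 [0.097  0.2251 0.1578]]
```

View pics/w1.png

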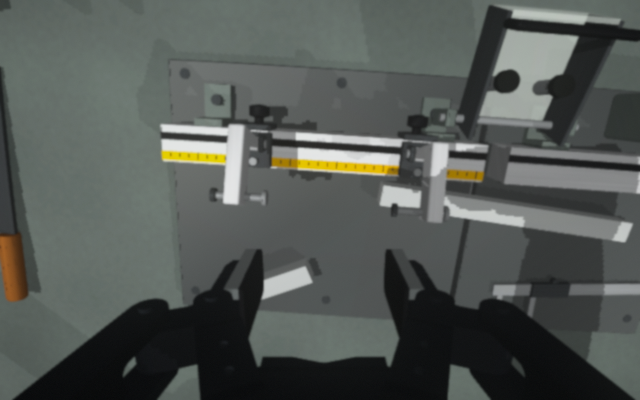

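```bash
python3 -c "
from h import *
np.set_printoptions(precision=3,suppress=True)
s=state();print(s['t'],s['position'],np.array(s['joint_positions']),np.array(s['joint_velocities']));print(tool([.60,.156,.28]),turn())"
```

```text
3.1167 [0.593 0.078 0.279] [ 0.009  0.209 -0.013  1.351  0.028  3.141] [-0.004 -0.006 -0.005 -0.001  0.001  0.   ]
[  7.548 -77.638   1.157] [-1.603  0.154  3.49 ]
```

Call:
servo_tool(
  deltas=[
    {"claw": 90,"dx": 8,"dy": -78,"dz": 0,"rx": 0,"ry": 0,"rz": -90},
    {"claw": 90,"dx": 8,"dy": -78,"dz": 0,"rx": 0,"ry": 0,"rz": -90},
    {"claw": 90,"dx": 8,"dy": -78,"dz": 0,"rx": 0,"ry": 0,"rz": -90},
    {"claw": 90,"dx": 8,"dy": -78,"dz": 0,"rx": 0,"ry": 0,"rz": -90},
    {"claw": 90,"dx": 8,"dy": -78,"dz": 0,"rx": 0,"ry": 0,"rz": -90},
    {"claw": 90,"dx": 8,"dy": -78,"dz": 0,"rx": 0,"ry": 0,"rz": -90},
    {"claw": 90,"dx": 8,"dy": -78,"dz": 0,"rx": 0,"ry": 0,"rz": -90},
    {"claw": 90,"dx": 8,"dy": -78,"dz": 0,"rx": 0,"ry": 0,"rz": -90},
    {"claw": 90,"dx": 8,"dy": -78,"dz": 0,"rx": 0,"ry": 0,"rz": -90},
    {"claw": 90,"dx": 8,"dy": -78,"dz": 0,"rx": 0,"ry": 0,"rz": -90},
  ],
)

```text
t: 3.95
position: [0.6003, 0.156, 0.2815]
tool_rot: [-2.514, -1.845, -0.024]
wrist_force: [-0.7, -0.2, 0.3]
width: 0.0554
grip_force: 0.0
```

```bash
python3 -c "
from h import *
np.set_printoptions(precision=3,suppress=True)
s=state();print(s['t'],s['position'],np.array(s['joint_positions']));print(tool([.60,.156,.26]),turn(180))"
```

```text
3.95 [0.6   0.156 0.281] [0.137 0.244 0.037 1.361 0.028 2.012]
[-0.654 -0.122 21.46 ] [   0.972   -1.583 -104.549]
```

Call:
servo_tool(
  deltas=[
    {"claw": 90,"dx": 0,"dy": 0,"dz": 21,"rx": 0.97,"ry": -1.58,"rz": -104.55},
    {"claw": 90,"dx": 0,"dy": 0,"dz": 21,"rx": 0.97,"ry": -1.58,"rz": -104.55},
    {"claw": 90,"dx": 0,"dy": 0,"dz": 21,"rx": 0.97,"ry": -1.58,"rz": -104.55},
    {"claw": 90,"dx": 0,"dy": 0,"dz": 21,"rx": 0.97,"ry": -1.58,"rz": -104.55},
    {"claw": 90,"dx": 0,"dy": 0,"dz": 21,"rx": 0.97,"ry": -1.58,"rz": -104.55},
    {"claw": 90,"dx": 0,"dy": 0,"dz": 21,"rx": 0.97,"ry": -1.58,"rz": -104.55},
    {"claw": 90,"dx": 0,"dy": 0,"dz": 21,"rx": 0.97,"ry": -1.58,"rz": -104.55},
    {"claw": 90,"dx": 0,"dy": 0,"dz": 21,"rx": 0.97,"ry": -1.58,"rz": -104.55},
    {"claw": 90,"dx": 0,"dy": 0,"dz": 21,"rx": 0.97,"ry": -1.58,"rz": -104.55},
    {"claw": 90,"dx": 0,"dy": 0,"dz": 21,"rx": 0.97,"ry": -1.58,"rz": -104.55},
  ],
)

```text
t: 4.78
position: [0.6004, 0.1566, 0.2605]
tool_rot: [-0.964, -2.981, -0.009]
wrist_force: [0.2, 0.1, 0.2]
width: 0.0551
grip_force: 0.0
```

```bash
python3 -c "
from h import *
np.set_printoptions(precision=3,suppress=True)
s=state();print(s['t'],s['position'],np.array(s['joint_positions']));print(tool([.60,.156,.26]),turn(180))"
```

```text
4.7833 [0.6   0.157 0.26 ] [0.147 0.259 0.012 1.329 0.009 0.772]
[-0.03  -0.668  0.492] [  0.303  -0.498 -32.942]
```

Call:
servo_tool(
  deltas=[
    {"claw": 90,"dx": 0,"dy": 0,"dz": 0,"rx": 0.3,"ry": -0.5,"rz": -32.94},
    {"claw": 90,"dx": 0,"dy": 0,"dz": 0,"rx": 0.3,"ry": -0.5,"rz": -32.94},
    {"claw": 90,"dx": 0,"dy": 0,"dz": 0,"rx": 0.3,"ry": -0.5,"rz": -32.94},
    {"claw": 90,"dx": 0,"dy": 0,"dz": 0,"rx": 0.3,"ry": -0.5,"rz": -32.94},
    {"claw": 90,"dx": 0,"dy": 0,"dz": 0,"rx": 0.3,"ry": -0.5,"rz": -32.94},
    {"claw": 90,"dx": 0,"dy": 0,"dz": 0,"rx": 0.3,"ry": -0.5,"rz": -32.94},
  ],
)

```text
t: 5.28
position: [0.6004, 0.1567, 0.2605]
tool_rot: [-0.087, -3.14, -0.0]
wrist_force: [-0.5, -0.7, -0.0]
width: 0.0554
grip_force: 0.0
```

```bash
python3 - <<'E'
from h import *
np.set_printoptions(precision=4,suppress=True)
p=vision.read_camera('wrist');cv2.imwrite('pics/w2.png',p['frame'])
s=state();print(s['t'],s['position'],saw(s['position']),s['width'],turn(180))
for q in ['fence','stop','stop_pin','stop_knee']:
    print(q,[(saw(r['at']),round(r['score'],2)) for r in vision.place_of(p,q)[:2]])
P,u,v=pts(p);Q=saw(P)
m=(Q[:,2]>.115)&(Q[:,2]<.172)&(abs(Q[:,1]-.208)<.05)&(Q[:,0]>.02)&(Q[:,0]<.12);t=Q[m];print(m.sum())
for x in np.arange(.03,.11,.008):
    q=t[abs(t[:,0]-x)<.004]
    if len(q)>10: print(round(x,3),len(q),np.percentile(q[:,1],[3,50,97]),np.percentile(q[:,2],[10,50,90]))
m=(abs(Q[:,2]-.065)<.003)&(abs(Q[:,0]-.07)<.04);t=Q[m]
for y in np.arange(.0,.32,.02):
    q=t[abs(t[:,1]-y)<.003]
    if len(q)>10: print('e',round(y,3),len(q),np.percentile(q[:,0],[2,98]))
E
```

```text
5.3333 [0.6005 0.1568 0.2605] [0.0491 0.2065 0.2605] 0.055312185142342186 [ 0.0132  0.0055 -0.44  ]
fence [(array([0.05  , 0.1015, 0.0642]), 0.59), (array([0.0875, 0.2101, 0.126 ]), 0.18)]
stop [(array([0.0739, 0.2091, 0.0658]), 0.71)]
stop_pin [(array([0.0809, 0.211 , 0.0864]), 0.76)]
stop_knee [(array([0.0887, 0.2094, 0.1273]), 0.65), (array([-0.0971,  0.1765,  0.0169]), 0.22)]
1890
0.03 109 [0.1848 0.2085 0.2156] [0.1377 0.1415 0.1447]
0.038 617 [0.1843 0.2077 0.2304] [0.1427 0.1462 0.1584]
0.046 261 [0.1846 0.2091 0.2299] [0.1427 0.1562 0.1581]
0.054 160 [0.203  0.2091 0.2161] [0.1535 0.1548 0.156 ]
0.062 158 [0.2029 0.2095 0.2163] [0.1507 0.1521 0.1534]
0.07 147 [0.2028 0.2092 0.2156] [0.1485 0.1498 0.1511]
0.078 136 [0.2027 0.2092 0.2157] [0.146  0.1473 0.1483]
0.086 129 [0.2026 0.2092 0.2158] [0.1436 0.1448 0.1461]
0.094 126 [0.2025 0.2092 0.2159] [0.141  0.1423 0.1435]
0.102 47 [0.2033 0.21   0.216 ] [0.1395 0.1409 0.1414]
e 0.04 28 [0.0526 0.1097]
e 0.06 234 [0.053 0.093]
e 0.08 203 [0.0531 0.0918]
e 0.1 214 [0.053  0.0908]
e 0.12 205 [0.0532 0.0909]
e 0.14 207 [0.0526 0.0908]
e 0.16 212 [0.0527 0.0907]
e 0.18 146 [0.0648 0.0913]
e 0.24 183 [0.0533 0.0917]
e 0.26 211 [0.0528 0.0913]
e 0.28 207 [0.0526 0.0906]
e 0.3 208 [0.0522 0.0908]
```

View pics/w2.png

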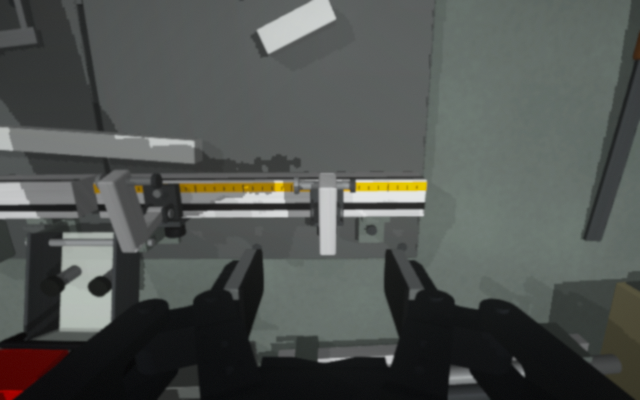

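Call:
servo_tool(
  deltas=[
    {"claw": 110,"dx": -43,"dy": 2.7,"dz": 0,"rx": 0,"ry": 0,"rz": -0.44},
    {"claw": 110,"dx": -43,"dy": 2.7,"dz": 40,"rx": 0,"ry": 0,"rz": -0.44},
    {"claw": 110,"dx": -43,"dy": 2.7,"dz": 80,"rx": 0,"ry": 0,"rz": -0.44},
    {"claw": 110,"dx": -43,"dy": 2.7,"dz": 115,"rx": 0,"ry": 0,"rz": -0.44},
    {"claw": 130,"dx": -43,"dy": 2.7,"dz": 140,"rx": 0,"ry": 0,"rz": -0.44},
    {"claw": 130,"dx": -43,"dy": 2.7,"dz": 148,"rx": 0,"ry": 0,"rz": -0.44},
    {"claw": 160,"dx": -43,"dy": 2.7,"dz": 148,"rx": 0,"ry": 0,"rz": -0.44},
    {"claw": 255,"dx": -43,"dy": 2.7,"dz": 148,"rx": 0,"ry": 0,"rz": -0.44},
    {"claw": 255,"dx": -43,"dy": 2.7,"dz": 148,"rx": 0,"ry": 0,"rz": -0.44},
    {"claw": 255,"dx": -43,"dy": 2.7,"dz": 148,"rx": 0,"ry": 0,"rz": -0.44},
  ],
  newtons=20,
)

```text
t: 6.37
position: [0.6456, 0.1575, 0.1145]
tool_rot: [0.076, 3.137, -0.0]
wrist_force: [0.0, -2.1, -1.9]
width: 0.0135
grip_force: 24.6
```

Call:
servo_tool(
  deltas=[
    {"claw": 255,"dx": 0,"dy": 0,"dz": 0,"rx": 0,"ry": 0,"rz": 0},
    {"claw": 255,"dx": 0,"dy": 0,"dz": 0,"rx": 0,"ry": 0,"rz": 0},
  ],
)

```text
t: 6.53
position: [0.6456, 0.1575, 0.1145]
tool_rot: [0.076, 3.137, -0.0]
wrist_force: [-0.6, -3.2, 2.6]
width: 0.0131
grip_force: 25.1
```

```bash
python3 -c "
from h import *
np.set_printoptions(precision=4,suppress=True)
s=state();x=saw(s['position']);print(s['t'],x,turn(180))
pin=np.array([.0797,.087])
g=np.array([x[0],x[2]+.019]);d=g-pin;r=np.hypot(*d);a=np.arctan2(d[1],-d[0]);print(r,a)
# pivot arc of point with fixed leaf offset
for q in np.linspace(a,-.05,17)[1:]:
    n=pin+.045*np.array([-np.cos(q),np.sin(q)]) if 0 else pin+r*np.array([-np.cos(q),np.sin(q)]); print(round(q,2),np.round([-(n-g)[0]*1000,-(n-g)[1]*1000],1))
"
```

```text
6.5333 [0.0942 0.2095 0.1145] [0.0022 0.2197 0.1268]
0.04868562606725302 1.872604246193275
1.75 [ 5.7 -1.4]
1.63 [11.5 -2.1]
1.51 [17.3 -2.1]
1.39 [23.1 -1.4]
1.27 [28.8 -0. ]
1.15 [34.3  2. ]
1.03 [39.5  4.7]
0.91 [44.3  8. ]
0.79 [48.7 11.9]
0.67 [52.6 16.2]
0.55 [56. 21.]
0.43 [58.7 26.2]
0.31 [60.8 31.6]
0.19 [62.3 37.3]
0.07 [63.  43.1]
-0.05 [63.1 48.9]
```

Call:
servo_tool(
  deltas=[
    {"claw": 255,"dx": 5.7,"dy": 0,"dz": -1.4,"rx": 0,"ry": 0,"rz": 0},
    {"claw": 255,"dx": 11.5,"dy": 0,"dz": -2.1,"rx": 0,"ry": 0,"rz": 0},
    {"claw": 255,"dx": 17.3,"dy": 0,"dz": -2.1,"rx": 0,"ry": 0,"rz": 0},
    {"claw": 255,"dx": 23.1,"dy": 0,"dz": -1.4,"rx": 0,"ry": 0,"rz": 0},
    {"claw": 255,"dx": 28.8,"dy": 0,"dz": 0,"rx": 0,"ry": 0,"rz": 0},
    {"claw": 255,"dx": 34.3,"dy": 0,"dz": 2,"rx": 0,"ry": 0,"rz": 0},
    {"claw": 255,"dx": 39.5,"dy": 0,"dz": 4.7,"rx": 0,"ry": 0,"rz": 0},
    {"claw": 255,"dx": 44.3,"dy": 0,"dz": 8,"rx": 0,"ry": 0,"rz": 0},
    {"claw": 255,"dx": 48.7,"dy": 0,"dz": 11.9,"rx": 0,"ry": 0,"rz": 0},
    {"claw": 255,"dx": 52.6,"dy": 0,"dz": 16.2,"rx": 0,"ry": 0,"rz": 0},
  ],
)

```text
t: 7.37
position: [0.5979, 0.1598, 0.1021]
tool_rot: [0.076, 3.126, -0.001]
wrist_force: [2.1, -5.7, 12.8]
width: 0.0133
grip_force: 30.0
```

Call:
servo_tool(
  deltas=[
    {"claw": 255,"dx": 3.4,"dy": 0,"dz": 4.8,"rx": 0,"ry": 0,"rz": 0},
    {"claw": 255,"dx": 6.1,"dy": 0,"dz": 10,"rx": 0,"ry": 0,"rz": 0},
    {"claw": 255,"dx": 8.2,"dy": 0,"dz": 15.4,"rx": 0,"ry": 0,"rz": 0},
    {"claw": 255,"dx": 9.7,"dy": 0,"dz": 21.1,"rx": 0,"ry": 0,"rz": 0},
    {"claw": 255,"dx": 10.4,"dy": 0,"dz": 26.9,"rx": 0,"ry": 0,"rz": 0},
    {"claw": 255,"dx": 10.5,"dy": 0,"dz": 31.5,"rx": 0,"ry": 0,"rz": 0},
    {"claw": 255,"dx": 10.5,"dy": 0,"dz": 32.5,"rx": 0,"ry": 0,"rz": 0},
    {"claw": 255,"dx": 10.5,"dy": 0,"dz": 32.5,"rx": 0,"ry": 0,"rz": 0},
  ],
)

```text
t: 8.03
position: [0.5843, 0.1604, 0.0671]
tool_rot: [0.076, 3.133, -0.001]
wrist_force: [-0.5, -4.4, 8.1]
width: 0.0136
grip_force: 35.4
```

```bash
python3 -c "
from h import *
np.set_printoptions(precision=4,suppress=True)
s=state();x=saw(s['position']);print(s['t'],x,s['wrist_force'],s['width'],turn(180))
g=np.array([x[0],x[2]+.019])-[.0797,.087];print(np.hypot(*g),np.arctan2(g[1],-g[0]))
"
```

```text
8.0333 [0.0327 0.2094 0.0671] [-0.5008 -4.4484  8.1047] 0.013576469394823248 [-0.0318  0.4198  0.121 ]
0.0469738618695484 -0.020009101483712002
```

Call:
servo_tool(
  deltas=[
    {"claw": 120,"dx": 0,"dy": 0,"dz": 0,"rx": 0,"ry": 0,"rz": 0},
    {"claw": 120,"dx": 0,"dy": 0,"dz": 0,"rx": 0,"ry": 0,"rz": 0},
    {"claw": 120,"dx": 0,"dy": 0,"dz": 0,"rx": 0,"ry": 0,"rz": 0},
    {"claw": 120,"dx": 0,"dy": 0,"dz": -15,"rx": 0,"ry": 0,"rz": 0},
    {"claw": 60,"dx": 0,"dy": 0,"dz": -55,"rx": 0,"ry": 0,"rz": 0},
    {"claw": 0,"dx": 0,"dy": 0,"dz": -95,"rx": 0,"ry": 0,"rz": 0},
    {"claw": 0,"dx": 30,"dy": -25,"dz": -120,"rx": 0,"ry": 0,"rz": 0},
    {"claw": 0,"dx": 50,"dy": -60,"dz": -130,"rx": 0,"ry": 0,"rz": 0},
    {"claw": 0,"dx": 60,"dy": -95,"dz": -130,"rx": 0,"ry": 0,"rz": 0},
    {"claw": 0,"dx": 60,"dy": -95,"dz": -130,"rx": 0,"ry": 0,"rz": 0},
  ],
)

```text
t: 8.87
position: [0.5143, 0.065, 0.1948]
tool_rot: [0.081, 3.14, -0.003]
wrist_force: [0.1, -0.4, 0.0]
width: 0.0854
grip_force: 0.0
```

```bash
python3 - <<'E'
from h import *
np.set_printoptions(precision=4,suppress=True)
p=vision.read_camera('wrist');cv2.imwrite('pics/w3.png',p['frame'])
s=state();print(s['t'],saw(s['position']),s['width'],turn(180),s['wrist_force'])
for q in ['stop_pin','stop_knee','bar']:
    print(q,[(saw(r['at']),round(r['score'],2)) for r in vision.place_of(p,q)[:2]])
P,u,v=pts(p);Q=saw(P)
m=(abs(Q[:,1]-.2092)<.006)&(Q[:,0]>.01)&(Q[:,0]<.1);t=Q[m]
for x in np.arange(.02,.1,.006):
    q=t[abs(t[:,0]-x)<.003]
    if len(q)>3: print(round(x,3),len(q),np.percentile(q[:,2],[10,50,90]))
m=(abs(Q[:,2]-.045)<.004)&(Q[:,0]<.048)&(Q[:,0]>-.05)&(Q[:,1]<.16);t=Q[m]
for y in np.arange(-.26,.15,.02):
    q=t[abs(t[:,1]-y)<.005]
    if len(q)>10: print('bar',round(y,3),len(q),np.percentile(q[:,0],[3,97]))
print(t[:,1].min(),t[:,1].max())
m=(Q[:,2]>.022)&(Q[:,2]<.05)&(Q[:,0]>.015)&(Q[:,0]<.045)&(Q[:,1]>.15)&(Q[:,1]<.26);print('foot',m.sum(),Q[m].min(0),Q[m].max(0))
E
```

```text
8.9167 [-0.0313  0.1125  0.1942] 0.08536722148904168 [ 0.0361  0.0384 -0.0473] [ 0.8096  0.6081 -0.0629]
stop_pin [(array([0.08  , 0.2121, 0.0872]), 0.58)]
stop_knee []
bar []
0.02 201 [0.019  0.0748 0.0868]
0.026 30 [0.0178 0.0189 0.028 ]
0.032 25 [0.0179 0.019  0.0199]
0.044 18 [0.0184 0.0191 0.0197]
0.05 119 [0.0186 0.0237 0.0401]
0.056 9 [0.0274 0.0337 0.0433]
0.08 13 [0.092  0.0923 0.0935]
0.086 5 [0.0921 0.0922 0.0924]
0.098 15 [0.0749 0.076  0.0766]
bar -0.2 105 [-0.0086  0.0148]
bar -0.18 253 [-0.0073  0.0166]
bar -0.16 253 [-0.0056  0.0179]
bar -0.14 248 [-0.0039  0.0193]
bar -0.12 252 [-0.0022  0.0209]
bar -0.1 247 [-0.0007  0.0224]
bar -0.08 267 [0.001 0.025]
bar -0.06 270 [0.0027 0.0263]
bar -0.04 274 [0.0042 0.0282]
bar -0.02 267 [0.0059 0.03  ]
bar -0.0 268 [0.0075 0.0314]
bar 0.02 268 [0.0091 0.0328]
bar 0.04 265 [0.0107 0.0347]
bar 0.06 271 [0.0124 0.0362]
-0.2030043176034853 0.06872096257006391
foot 374 [0.015  0.1827 0.0367] [0.0372 0.2313 0.0499]
```

View pics/w3.png

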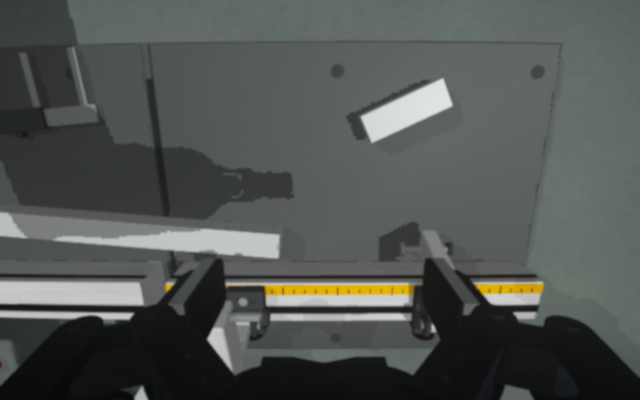

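Call:
servo_tool(
  deltas=[
    {"claw": 0,"dx": 8,"dy": -41,"dz": 0,"rx": 0,"ry": 0,"rz": 0},
    {"claw": 0,"dx": 8,"dy": -82,"dz": 0,"rx": 0,"ry": 0,"rz": 0},
    {"claw": 0,"dx": 8,"dy": -123,"dz": 0,"rx": 0,"ry": 0,"rz": 0},
    {"claw": 0,"dx": 8,"dy": -160,"dz": 10,"rx": 0,"ry": 0,"rz": 0},
    {"claw": 0,"dx": 8,"dy": -190,"dz": 35,"rx": 0,"ry": 0,"rz": 0},
    {"claw": 0,"dx": 8,"dy": -195,"dz": 75,"rx": 0,"ry": 0,"rz": 0},
    {"claw": 0,"dx": 8,"dy": -195,"dz": 115,"rx": 0,"ry": 0,"rz": 0},
    {"claw": 0,"dx": 8,"dy": -195,"dz": 150,"rx": 0,"ry": 0,"rz": 0},
    {"claw": 0,"dx": 8,"dy": -195,"dz": 168,"rx": 0,"ry": 0,"rz": 0},
    {"claw": 0,"dx": 8,"dy": -195,"dz": 172,"rx": 0,"ry": 0,"rz": 0},
  ],
)

```text
t: 9.9
position: [0.4961, -0.1231, 0.0167]
tool_rot: [-0.072, -3.132, -0.006]
wrist_force: [-0.3, 0.4, -0.5]
width: 0.0855
grip_force: 0.0
```

```bash
python3 -c "
from h import *
np.set_printoptions(precision=4,suppress=True)
s=state();x=saw(s['position']);print(s['t'],x,s['wrist_force'],s['width'],turn(180))
"
```

```text
9.9 [-0.041  -0.0783  0.0167] [-0.2848  0.3755 -0.5056] 0.08553402687618615 [ 0.2184 -0.4847  0.2436]
```

Call:
servo_tool(
  deltas=[
    {"claw": 0,"dx": -12,"dy": -3,"dz": 0,"rx": 0,"ry": 0,"rz": 0.2},
    {"claw": 0,"dx": -22,"dy": -3,"dz": 0,"rx": 0,"ry": 0,"rz": 0.2},
    {"claw": 0,"dx": -28,"dy": -3,"dz": 0,"rx": 0,"ry": 0,"rz": 0.2},
    {"claw": 0,"dx": -34,"dy": -3,"dz": 0,"rx": 0,"ry": 0,"rz": 0.2},
    {"claw": 0,"dx": -39,"dy": -3,"dz": 0,"rx": 0,"ry": 0,"rz": 0.2},
    {"claw": 0,"dx": -44,"dy": -3,"dz": 0,"rx": 0,"ry": 0,"rz": 0.2},
    {"claw": 0,"dx": -48,"dy": -3,"dz": 0,"rx": 0,"ry": 0,"rz": 0.2},
    {"claw": 0,"dx": -51,"dy": -3,"dz": 0,"rx": 0,"ry": 0,"rz": 0.2},
    {"claw": 0,"dx": -53,"dy": -3,"dz": 0,"rx": 0,"ry": 0,"rz": 0.2},
    {"claw": 0,"dx": -53,"dy": -3,"dz": 0,"rx": 0,"ry": 0,"rz": 0.2},
  ],
)

```text
t: 10.73
position: [0.5519, -0.1309, 0.0215]
tool_rot: [-0.079, -3.14, -0.001]
wrist_force: [-3.7, 0.1, 1.6]
width: 0.0854
grip_force: 2.3
```

Call:
servo_tool(
  deltas=[
    {"claw": 0,"dx": -1,"dy": 0,"dz": 0,"rx": 0,"ry": 0,"rz": 0},
    {"claw": 0,"dx": -2,"dy": 0,"dz": 0,"rx": 0,"ry": 0,"rz": 0},
    {"claw": 0,"dx": -2,"dy": 0,"dz": 0,"rx": 0,"ry": 0,"rz": 0},
  ],
)

```text
t: 10.98
position: [0.552, -0.1308, 0.0214]
tool_rot: [-0.08, -3.136, -0.001]
wrist_force: [-7.8, -0.6, 4.6]
width: 0.0856
grip_force: 4.2
```

```bash
python3 -c "
from h import *
np.set_printoptions(precision=4,suppress=True)
s=state();x=saw(s['position']);print(s['t'],x,s['wrist_force'],s['wrist_torque'],s['width'],turn(180))
"
```

```text
10.9833 [ 0.0152 -0.0832  0.0214] [-7.7975 -0.5668  4.6165] [0.0564 1.6655 0.2522] 0.08559670789036714 [ 0.025  -0.2366 -0.011 ]
```

Call:
servo_tool(
  deltas=[
    {"claw": 0,"dx": 10,"dy": 0,"dz": 0,"rx": 0,"ry": 0,"rz": 0},
    {"claw": 0,"dx": 20,"dy": 0,"dz": -20,"rx": 0,"ry": 0,"rz": 0},
    {"claw": 100,"dx": 20,"dy": -20,"dz": -60,"rx": 0,"ry": 0,"rz": 0},
    {"claw": 255,"dx": 20,"dy": -55,"dz": -100,"rx": 0,"ry": 0,"rz": 0},
    {"claw": 255,"dx": 10,"dy": -95,"dz": -110,"rx": 0,"ry": 0,"rz": 0},
    {"claw": 255,"dx": 0,"dy": -135,"dz": -110,"rx": 0,"ry": 0,"rz": 0},
    {"claw": 255,"dx": -10,"dy": -170,"dz": -110,"rx": 0,"ry": 0,"rz": 0},
    {"claw": 255,"dx": -18,"dy": -195,"dz": -110,"rx": 0,"ry": 0,"rz": 0},
    {"claw": 255,"dx": -18,"dy": -195,"dz": -110,"rx": 0,"ry": 0,"rz": 0},
    {"claw": 255,"dx": -18,"dy": -195,"dz": -110,"rx": 0,"ry": 0,"rz": 0},
  ],
)

```text
t: 11.82
position: [0.5638, -0.3296, 0.1323]
tool_rot: [0.085, 3.136, -0.002]
wrist_force: [-0.5, 0.6, 0.3]
width: -0.0
grip_force: 0.0
```

```bash
python3 - <<'E'
from h import *
np.set_printoptions(precision=4,suppress=True)
p=vision.read_camera('wrist');cv2.imwrite('pics/w4.png',p['frame'])
s=state();print(s['t'],saw(s['position']),s['width'],turn(180),s['wrist_force'])
P,u,v=pts(p);Q=saw(P)
m=(abs(Q[:,2]-.045)<.004)&(Q[:,0]<.055)&(Q[:,0]>-.05)&(Q[:,1]<.16);t=Q[m]
for y in np.arange(-.26,.15,.02):
    q=t[abs(t[:,1]-y)<.005]
    if len(q)>10: print('bar',round(y,3),len(q),np.percentile(q[:,0],[3,97]))
print(np.percentile(t[:,1],[.2,99.8]))
E
```

```text
11.8667 [ 0.0361 -0.2792  0.1318] -0.00010764063720093467 [ 0.0074  0.1612 -0.111 ] [ 0.6344 -0.3168 -0.4789]
bar -0.26 56 [0.0526 0.0534]
bar -0.24 53 [0.0527 0.0534]
bar -0.22 508 [0.0282 0.0531]
bar -0.2 505 [0.0282 0.0531]
bar -0.18 497 [0.0282 0.0532]
bar -0.16 488 [0.028  0.0531]
bar -0.14 494 [0.028  0.0531]
bar -0.12 489 [0.0278 0.0531]
bar -0.1 485 [0.0278 0.0531]
bar -0.08 469 [0.0277 0.0529]
bar -0.06 445 [0.0277 0.0524]
[-0.4017 -0.0469]
```

View pics/w4.png

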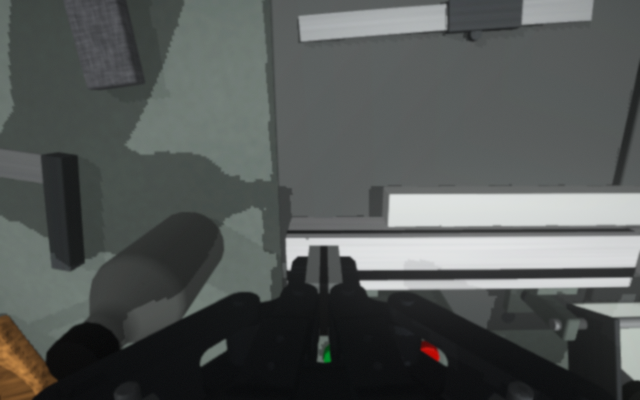

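Call:
servo_tool(
  deltas=[
    {"claw": 255,"dx": 3,"dy": 0,"dz": 40,"rx": 0,"ry": 0,"rz": -0.1},
    {"claw": 255,"dx": 3,"dy": 0,"dz": 75,"rx": 0,"ry": 0,"rz": -0.1},
    {"claw": 255,"dx": 3,"dy": 0,"dz": 95,"rx": 0,"ry": 0,"rz": -0.1},
    {"claw": 255,"dx": 3,"dy": 0,"dz": 101,"rx": 0,"ry": 0,"rz": -0.1},
    {"claw": 255,"dx": 3,"dy": 8,"dz": 101,"rx": 0,"ry": 0,"rz": -0.1},
    {"claw": 255,"dx": 3,"dy": 14,"dz": 101,"rx": 0,"ry": 0,"rz": -0.1},
    {"claw": 255,"dx": 3,"dy": 18,"dz": 101,"rx": 0,"ry": 0,"rz": -0.1},
    {"claw": 255,"dx": 3,"dy": 18,"dz": 101,"rx": 0,"ry": 0,"rz": -0.1},
  ],
)

```text
t: 12.53
position: [0.5617, -0.308, 0.0328]
tool_rot: [0.075, 3.137, -0.002]
wrist_force: [0.5, 0.7, 0.4]
width: -0.0005
grip_force: 0.0
```

```bash
python3 - <<'E'
from h import *
np.set_printoptions(precision=4,suppress=True)
s=state();print(s['t'],saw(s['position']),turn(180),s['wrist_force'])
p=vision.read_camera('wrist');cv2.imwrite('pics/w5.png',p['frame'])
P,u,v=pts(p);Q=saw(P)
m=(abs(Q[:,2]-.045)<.004)&(Q[:,0]<.047)&(Q[:,0]>.03)&(Q[:,1]<-.1)&(Q[:,1]>-.26);t=Q[m]
print(np.histogram(t[:,1],bins=np.arange(-.26,-.2,.002)))
E
```

```text
12.5333 [ 0.0339 -0.2596  0.0328] [-0.0596  0.1983  0.1514] [0.494  0.6571 0.3514]
(array([  0,   0,   0,   0,   0,   0,   0,   0,   0,   0,   0,   0, 109,
       152, 149, 134, 125, 124, 121, 126, 132, 141, 155, 151, 161, 159,
       149, 165, 155]), array([-0.26 , -0.258, -0.256, -0.254, -0.252, -0.25 , -0.248, -0.246,
       -0.244, -0.242, -0.24 , -0.238, -0.236, -0.234, -0.232, -0.23 ,
       -0.228, -0.226, -0.224, -0.222, -0.22 , -0.218, -0.216, -0.214,
       -0.212, -0.21 , -0.208, -0.206, -0.204, -0.202]))
```

Call:
servo_tool(
  deltas=[
    {"claw": 255,"dx": 0,"dy": 4,"dz": 0,"rx": 0,"ry": 0,"rz": 0},
    {"claw": 255,"dx": 0,"dy": 8,"dz": 0,"rx": 0,"ry": 0,"rz": 0},
    {"claw": 255,"dx": 0,"dy": 12,"dz": 0,"rx": 0,"ry": 0,"rz": 0},
    {"claw": 255,"dx": 0,"dy": 18,"dz": 0,"rx": 0,"ry": 0,"rz": 0},
    {"claw": 255,"dx": 0,"dy": 25,"dz": 0,"rx": 0,"ry": 0,"rz": 0},
    {"claw": 255,"dx": 0,"dy": 32,"dz": 0,"rx": 0,"ry": 0,"rz": 0},
    {"claw": 255,"dx": 0,"dy": 39,"dz": 0,"rx": 0,"ry": 0,"rz": 0},
    {"claw": 255,"dx": 0,"dy": 46,"dz": 0,"rx": 0,"ry": 0,"rz": 0},
    {"claw": 255,"dx": 0,"dy": 53,"dz": 0,"rx": 0,"ry": 0,"rz": 0},
    {"claw": 255,"dx": 0,"dy": 60,"dz": 0,"rx": 0,"ry": 0,"rz": 0},
  ],
)

```text
t: 13.42
position: [0.5634, -0.2501, 0.0311]
tool_rot: [0.079, 3.14, -0.006]
wrist_force: [-0.9, -4.8, 1.0]
width: -0.0003
grip_force: 2.5
```

```bash
python3 - <<'E'
from h import *
np.set_printoptions(precision=4,suppress=True)
s=state();print(s['t'],saw(s['position']),turn(180),s['wrist_force'])
p=vision.read_camera('wrist');cv2.imwrite('pics/w6.png',p['frame'])
P,u,v=pts(p);Q=saw(P)
m=(abs(Q[:,2]-.045)<.004)&(Q[:,0]<.047)&(Q[:,0]>.03)&(Q[:,1]<-.1)&(Q[:,1]>-.26);t=Q[m]
print(saw(state()['position']),np.sort(t[:,1])[:200:20],state()['wrist_force'])
t=Q[(abs(Q[:,2]-.045)<.004)&(Q[:,0]<.055)]
for y in np.arange(-.18,.0,.03):
    q=t[abs(t[:,1]-y)<.005]
    if len(q)>10: print('bar',round(y,3),len(q),np.percentile(q[:,0],[3,97]))
E
```

```text
13.4167 [ 0.0326 -0.2017  0.0311] [-0.2111  0.0432 -0.0044] [-0.8955 -4.8102  1.026 ]
[ 0.0325 -0.2     0.031 ] [-0.187  -0.1861 -0.1855 -0.185  -0.1845 -0.1841 -0.1836 -0.1833 -0.1829
 -0.1825] [-0.4141 -4.4577  1.9543]
bar -0.18 828 [0.0278 0.044 ]
bar -0.15 998 [0.0279 0.0479]
bar -0.12 1358 [0.0278 0.0532]
bar -0.09 1321 [0.0279 0.0532]
bar -0.06 469 [0.0289 0.0531]
```

Call:
servo_tool(
  deltas=[
    {"claw": 255,"dx": 0,"dy": 7,"dz": 0,"rx": 0,"ry": 0,"rz": 0},
    {"claw": 255,"dx": 0,"dy": 14,"dz": 0,"rx": 0,"ry": 0,"rz": 0},
    {"claw": 255,"dx": 0,"dy": 21,"dz": 0,"rx": 0,"ry": 0,"rz": 0},
    {"claw": 255,"dx": 0,"dy": 28,"dz": 0,"rx": 0,"ry": 0,"rz": 0},
    {"claw": 255,"dx": 0,"dy": 35,"dz": 0,"rx": 0,"ry": 0,"rz": 0},
    {"claw": 255,"dx": 0,"dy": 42,"dz": 0,"rx": 0,"ry": 0,"rz": 0},
    {"claw": 255,"dx": 0,"dy": 49,"dz": 0,"rx": 0,"ry": 0,"rz": 0},
    {"claw": 255,"dx": 0,"dy": 54,"dz": 0,"rx": 0,"ry": 0,"rz": 0},
    {"claw": 255,"dx": 0,"dy": 57,"dz": 0,"rx": 0,"ry": 0,"rz": 0},
    {"claw": 255,"dx": 0,"dy": 58,"dz": 0,"rx": 0,"ry": 0,"rz": 0},
  ],
)

```text
t: 14.3
position: [0.5663, -0.1914, 0.031]
tool_rot: [0.078, 3.14, -0.003]
wrist_force: [-0.0, -5.7, 1.8]
width: 0.0
grip_force: 2.9
```

```bash
python3 - <<'E'
from h import *
np.set_printoptions(precision=4,suppress=True)
s=state();print(s['t'],saw(s['position']),turn(180),s['wrist_force'])
p=vision.read_camera('wrist');cv2.imwrite('pics/w7.png',p['frame'])
P,u,v=pts(p);Q=saw(P)
t=Q[(abs(Q[:,2]-.045)<.004)&(Q[:,0]<.055)&(Q[:,0]>.01)&(Q[:,1]<.184)]
for y in np.arange(-.15,.2,.03):
    q=t[abs(t[:,1]-y)<.005]
    if len(q)>10: print('bar',round(y,3),len(q),np.percentile(q[:,0],[3,97]))
E
```

```text
14.3 [ 0.0326 -0.1429  0.031 ] [-0.093   0.0507  0.0522] [-0.0116 -5.7145  1.7964]
bar -0.15 190 [0.0228 0.0278]
bar -0.12 855 [0.0278 0.0443]
bar -0.09 1039 [0.0279 0.0483]
bar -0.06 1282 [0.0275 0.053 ]
bar -0.03 1299 [0.0279 0.0532]
bar 0.0 371 [0.0332 0.0531]
```

Call:
servo_tool(
  deltas=[
    {"claw": 255,"dx": 0,"dy": 0.8,"dz": 0,"rx": 0,"ry": 0,"rz": 0},
    {"claw": 255,"dx": 0,"dy": 1.6,"dz": 0,"rx": 0,"ry": 0,"rz": 0},
    {"claw": 255,"dx": 0,"dy": 2.4,"dz": 0,"rx": 0,"ry": 0,"rz": 0},
    {"claw": 255,"dx": 0,"dy": 3.2,"dz": 0,"rx": 0,"ry": 0,"rz": 0},
    {"claw": 255,"dx": 0,"dy": 4,"dz": 0,"rx": 0,"ry": 0,"rz": 0},
  ],
)

```text
t: 14.77
position: [0.5664, -0.188, 0.031]
tool_rot: [0.079, 3.14, -0.003]
wrist_force: [-1.1, -6.7, 1.7]
width: 0.0
grip_force: 3.0
```

Call:
servo_tool(
  deltas=[
    {"claw": 255,"dx": 0,"dy": 0.7,"dz": 0,"rx": 0,"ry": 0,"rz": 0},
    {"claw": 255,"dx": 0,"dy": 1.4,"dz": 0,"rx": 0,"ry": 0,"rz": 0},
    {"claw": 255,"dx": 0,"dy": 2,"dz": 0,"rx": 0,"ry": 0,"rz": 0},
  ],
)

```text
t: 15.02
position: [0.5666, -0.1861, 0.031]
tool_rot: [0.079, 3.14, -0.003]
wrist_force: [-1.0, -5.9, 2.2]
width: -0.0001
grip_force: 3.0
```

Call:
servo_tool(
  deltas=[
    {"claw": 255,"dx": 0,"dy": 0.7,"dz": 0,"rx": 0,"ry": 0,"rz": 0},
    {"claw": 255,"dx": 0,"dy": 1.4,"dz": 0,"rx": 0,"ry": 0,"rz": 0},
    {"claw": 255,"dx": 0,"dy": 2,"dz": 0,"rx": 0,"ry": 0,"rz": 0},
  ],
)

```text
t: 15.27
position: [0.5667, -0.1841, 0.031]
tool_rot: [0.079, 3.14, -0.003]
wrist_force: [-1.4, -6.1, 2.0]
width: 0.0001
grip_force: 3.0
```

Call:
servo_tool(
  deltas=[
    {"claw": 255,"dx": 0,"dy": 0.7,"dz": 0,"rx": 0,"ry": 0,"rz": 0},
    {"claw": 255,"dx": 0,"dy": 1.4,"dz": 0,"rx": 0,"ry": 0,"rz": 0},
    {"claw": 255,"dx": 0,"dy": 1.5,"dz": 0,"rx": 0,"ry": 0,"rz": 0},
  ],
)

```text
t: 15.52
position: [0.5667, -0.1832, 0.031]
tool_rot: [0.079, 3.14, -0.006]
wrist_force: [-1.8, -6.6, 2.8]
width: -0.0
grip_force: 3.8
```

Call:
servo_tool(
  deltas=[
    {"claw": 255,"dx": 0,"dy": 0.4,"dz": 0,"rx": 0,"ry": 0,"rz": 0},
    {"claw": 255,"dx": 0,"dy": 0.8,"dz": 0,"rx": 0,"ry": 0,"rz": 0},
    {"claw": 255,"dx": 0,"dy": 0.8,"dz": 0,"rx": 0,"ry": 0,"rz": 0},
  ],
)

```text
t: 15.77
position: [0.5667, -0.1831, 0.031]
tool_rot: [0.08, 3.14, -0.008]
wrist_force: [-1.2, -8.3, 2.6]
width: 0.0001
grip_force: 4.5
```

Call:
servo_tool(
  deltas=[
    {"claw": 255,"dx": 0,"dy": 0.5,"dz": 0,"rx": 0,"ry": 0,"rz": 0},
    {"claw": 255,"dx": 0,"dy": 1.0,"dz": 0,"rx": 0,"ry": 0,"rz": 0},
    {"claw": 255,"dx": 0,"dy": 1.5,"dz": 0,"rx": 0,"ry": 0,"rz": 0},
    {"claw": 255,"dx": 0,"dy": 1.5,"dz": 0,"rx": 0,"ry": 0,"rz": 0},
  ],
)

```text
t: 16.1
position: [0.5667, -0.1829, 0.0311]
tool_rot: [0.081, 3.14, -0.012]
wrist_force: [-1.4, -11.2, 1.2]
width: -0.0001
grip_force: 6.1
```

Call:
servo_tool(
  deltas=[
    {"claw": 255,"dx": 0,"dy": 0.5,"dz": 0,"rx": 0,"ry": 0,"rz": 0},
    {"claw": 255,"dx": 0,"dy": 1.1,"dz": 0,"rx": 0,"ry": 0,"rz": 0},
    {"claw": 255,"dx": 0,"dy": 1.1,"dz": 0,"rx": 0,"ry": 0,"rz": 0},
    {"claw": 255,"dx": 0,"dy": 1.1,"dz": 0,"rx": 0,"ry": 0,"rz": 0},
    {"claw": 255,"dx": 0,"dy": 1.1,"dz": 0,"rx": 0,"ry": 0,"rz": 0},
    {"claw": 255,"dx": 0,"dy": 1.1,"dz": 0,"rx": 0,"ry": 0,"rz": 0},
    {"claw": 255,"dx": 0,"dy": 1.1,"dz": 0,"rx": 0,"ry": 0,"rz": 0},
    {"claw": 255,"dx": 0,"dy": 1.1,"dz": 0,"rx": 0,"ry": 0,"rz": 0},
  ],
)

```text
t: 16.77
position: [0.5667, -0.1828, 0.0311]
tool_rot: [-0.082, -3.14, 0.015]
wrist_force: [-1.8, -14.3, 1.4]
width: -0.0001
grip_force: 7.1
```

Call:
servo_tool(
  deltas=[
    {"claw": 255,"dx": 0,"dy": -3,"dz": 0,"rx": 0,"ry": 0,"rz": 0},
    {"claw": 255,"dx": 0,"dy": -8,"dz": 0,"rx": 0,"ry": 0,"rz": 0},
    {"claw": 255,"dx": 2,"dy": -14,"dz": 0,"rx": 0,"ry": 0,"rz": 0},
    {"claw": 255,"dx": 5,"dy": -14,"dz": -35,"rx": 0,"ry": 0,"rz": 0},
    {"claw": 255,"dx": 20,"dy": -14,"dz": -75,"rx": 0,"ry": 0,"rz": 0},
    {"claw": 255,"dx": 35,"dy": -14,"dz": -112,"rx": 0,"ry": 0,"rz": 0},
    {"claw": 180,"dx": 40,"dy": -5,"dz": -150,"rx": 0,"ry": 0,"rz": 0},
    {"claw": 120,"dx": 40,"dy": 30,"dz": -170,"rx": 0,"ry": 0,"rz": 0},
    {"claw": 120,"dx": 40,"dy": 70,"dz": -170,"rx": 0,"ry": 0,"rz": 0},
    {"claw": 120,"dx": 40,"dy": 110,"dz": -170,"rx": 0,"ry": 0,"rz": 0},
  ],
)

```text
t: 17.6
position: [0.533, -0.065, 0.2028]
tool_rot: [0.081, 3.136, 0.003]
wrist_force: [0.3, 0.9, 0.7]
width: 0.0451
grip_force: 0.0
```

Call:
servo_tool(
  deltas=[
    {"claw": 120,"dx": 0,"dy": 40,"dz": 0,"rx": 0,"ry": 0,"rz": 0},
    {"claw": 120,"dx": 0,"dy": 80,"dz": 0,"rx": 0,"ry": 0,"rz": 0},
    {"claw": 120,"dx": 0,"dy": 120,"dz": 0,"rx": 0,"ry": 0,"rz": 0},
    {"claw": 120,"dx": 0,"dy": 145,"dz": 0,"rx": 0,"ry": 0,"rz": 0},
    {"claw": 120,"dx": 0,"dy": 160,"dz": 0,"rx": 0,"ry": 0,"rz": 0},
    {"claw": 120,"dx": 0,"dy": 160,"dz": 0,"rx": 0,"ry": 0,"rz": 0},
  ],
)

```text
t: 18.1
position: [0.5389, 0.0973, 0.2]
tool_rot: [-0.07, -3.139, -0.005]
wrist_force: [-0.3, 0.1, 0.2]
width: 0.0449
grip_force: 0.0
```

```bash
cat > look.py <<'E'
from h import *
import sys
np.set_printoptions(precision=4,suppress=True)
p=vision.read_camera('wrist');cv2.imwrite('pics/'+sys.argv[1],p['frame'])
s=state();print(s['t'],saw(s['position']),s['width'],turn(180),s['wrist_force'])
P,u,v=pts(p);Q=saw(P)
t=Q[(abs(Q[:,2]-.045)<.004)&(Q[:,0]<.06)&(Q[:,0]>.01)&(Q[:,1]<.19)]
for y in np.arange(-.15,.2,.02):
    q=t[abs(t[:,1]-y)<.004]
    if len(q)>10: print('bar',round(y,3),len(q),np.percentile(q[:,0],[3,97]))
q=t[(t[:,0]<.05)&(t[:,0]>.032)];print('ends',np.sort(q[:,1])[[0,20,-20,-1]])
t=Q[(Q[:,2]>.05)&(Q[:,2]<.18)&(Q[:,0]>.0)&(Q[:,0]<.12)&(abs(Q[:,1]-.2092)<.015)]
for x in np.arange(.01,.11,.008):
    q=t[abs(t[:,0]-x)<.004]
    if len(q)>10: print('leaf',round(x,3),len(q),np.percentile(q[:,1],[3,50,97]),np.percentile(q[:,2],[10,50,90]))
E
python3 look.py w8.png
```

```text
18.15 [-0.0092  0.1422  0.2   ] 0.045205521456931505 [ 0.0852 -0.0922  0.2552] [-0.9414  0.3987 -0.1087]
bar -0.15 22 [0.0525 0.0534]
bar -0.13 25 [0.0523 0.0533]
bar -0.11 212 [0.0282 0.0528]
bar -0.09 211 [0.0284 0.0526]
bar -0.07 216 [0.0282 0.0527]
bar -0.05 203 [0.0282 0.0513]
bar -0.03 228 [0.028  0.0532]
bar -0.01 227 [0.028  0.0531]
bar 0.01 228 [0.028  0.0531]
bar 0.03 229 [0.0279 0.0528]
bar 0.05 230 [0.0278 0.0529]
bar 0.07 232 [0.0277 0.0528]
bar 0.09 207 [0.0278 0.0508]
bar 0.11 241 [0.0276 0.0528]
bar 0.13 248 [0.0275 0.0525]
bar 0.15 248 [0.0275 0.0525]
bar 0.17 235 [0.0276 0.0526]
bar 0.19 46 [0.0231 0.0527]
ends [-0.1215 -0.1194  0.1824  0.1865]
leaf 0.01 57 [0.2031 0.2087 0.2147] [0.0507 0.0535 0.0575]
leaf 0.018 386 [0.2023 0.2078 0.2152] [0.0591 0.0733 0.087 ]
leaf 0.026 382 [0.2022 0.2062 0.2153] [0.0691 0.0975 0.1035]
leaf 0.034 237 [0.2022 0.2033 0.2155] [0.0625 0.1007 0.1028]
leaf 0.042 39 [0.2023 0.2141 0.2163] [0.0646 0.1001 0.1009]
```

View pics/w8.png

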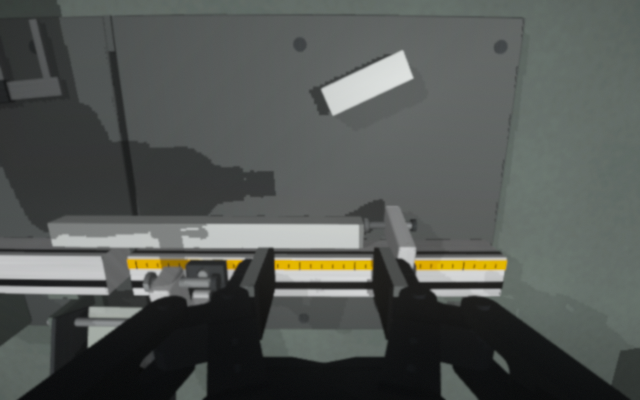

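```bash
cat > leaf.py <<'E'
from h import *
import sys
np.set_printoptions(precision=4,suppress=True)
p=vision.read_camera(sys.argv[1])
s=state();print(s['t'],saw(s['position']),s['width'],turn(180),s['wrist_force'])
P,u,v=pts(p);Q=saw(P)
t=Q[(Q[:,2]>.022)&(Q[:,2]<.12)&(Q[:,0]>-.01)&(Q[:,0]<.04)&(abs(Q[:,1]-.2092)<.009)]
for z in np.arange(.03,.115,.006):
    q=t[abs(t[:,2]-z)<.003]
    if len(q)>5: print(round(z,3),len(q),np.percentile(q[:,0],[3,20,50]),np.percentile(q[:,1],[5,95]))
E
python3 leaf.py wrist; python3 leaf.py side
```

```text
18.2 [-0.009   0.1411  0.2001] 0.04559865205706232 [ 0.0481 -0.0807  0.154 ] [-0.7428 -0.3753 -0.1452]
0.042 66 [0.0103 0.0106 0.0123] [0.2009 0.214 ]
0.048 89 [0.0111 0.0119 0.0128] [0.2017 0.2142]
0.054 85 [0.0124 0.0132 0.0138] [0.2022 0.2144]
0.06 91 [0.014  0.0146 0.0155] [0.2023 0.2144]
0.066 94 [0.0153 0.016  0.0168] [0.2023 0.2143]
0.072 95 [0.0167 0.0174 0.018 ] [0.2023 0.2145]
0.078 106 [0.0181 0.0187 0.0197] [0.2023 0.2144]
0.084 98 [0.0195 0.0201 0.0209] [0.2023 0.2148]
0.09 112 [0.0208 0.0215 0.0222] [0.2022 0.2142]
0.096 109 [0.0222 0.0228 0.0235] [0.2024 0.215 ]
0.102 323 [0.0239 0.0255 0.0297] [0.2028 0.2153]
18.25 [-0.0088  0.1403  0.2001] 0.04508326547799836 [ 0.0357 -0.0644  0.0776] [-0.4944 -0.1606 -0.69  ]
0.042 12 [0.0049 0.0056 0.0073] [0.2029 0.2165]
0.048 16 [0.0058 0.0072 0.0099] [0.205  0.2156]
0.054 15 [0.0076 0.009  0.0115] [0.2022 0.2153]
0.06 12 [0.0078 0.0085 0.0108] [0.2033 0.2153]
0.066 17 [0.0092 0.01   0.0124] [0.2038 0.2152]
0.072 14 [0.0122 0.0131 0.0159] [0.2025 0.2152]
0.078 16 [0.0123 0.0131 0.0155] [0.2042 0.2145]
0.084 14 [0.0137 0.0153 0.017 ] [0.2032 0.2154]
0.09 18 [0.0145 0.0167 0.0189] [0.2041 0.2152]
0.096 11 [0.0171 0.0179 0.0187] [0.202  0.2143]
0.102 27 [0.0179 0.0194 0.0248] [0.2015 0.2144]
```

Call:
servo_tool(
  deltas=[
    {"claw": 255,"dx": -20,"dy": 30,"dz": 0,"rx": 0,"ry": 0,"rz": 0},
    {"claw": 255,"dx": -44,"dy": 60,"dz": 0,"rx": 0,"ry": 0,"rz": 0},
    {"claw": 255,"dx": -44,"dy": 68,"dz": 15,"rx": 0,"ry": 0,"rz": 0},
    {"claw": 255,"dx": -44,"dy": 68,"dz": 50,"rx": 0,"ry": 0,"rz": 0},
    {"claw": 255,"dx": -44,"dy": 68,"dz": 80,"rx": 0,"ry": 0,"rz": 0},
    {"claw": 255,"dx": -44,"dy": 68,"dz": 90,"rx": 0,"ry": 0,"rz": 0},
    {"claw": 255,"dx": -44,"dy": 68,"dz": 94,"rx": 0,"ry": 0,"rz": 0},
    {"claw": 255,"dx": -44,"dy": 68,"dz": 98,"rx": 0,"ry": 0,"rz": 0},
    {"claw": 255,"dx": -44,"dy": 68,"dz": 102,"rx": 0,"ry": 0,"rz": 0},
    {"claw": 255,"dx": -44,"dy": 68,"dz": 105,"rx": 0,"ry": 0,"rz": 0},
  ],
)

```text
t: 19.08
position: [0.5883, 0.1589, 0.0983]
tool_rot: [0.079, 3.138, 0.001]
wrist_force: [-4.0, -0.8, 6.1]
width: 0.0001
grip_force: 3.0
```

Call:
servo_tool(
  deltas=[
    {"claw": 255,"dx": 0,"dy": 0,"dz": 1,"rx": 0,"ry": 0,"rz": 0},
    {"claw": 255,"dx": 0,"dy": 0,"dz": 2,"rx": 0,"ry": 0,"rz": 0},
    {"claw": 255,"dx": 0,"dy": 0,"dz": 3,"rx": 0,"ry": 0,"rz": 0},
    {"claw": 255,"dx": 0,"dy": 0,"dz": 3,"rx": 0,"ry": 0,"rz": 0},
  ],
)

```text
t: 19.42
position: [0.5881, 0.159, 0.0955]
tool_rot: [0.079, 3.138, 0.001]
wrist_force: [-2.0, -0.3, 3.5]
width: 0.0
grip_force: 2.1
```

```bash
python3 leaf.py wrist
```

```text
19.4667 [0.0368 0.2082 0.0955] 0.0001858170242174377 [0.047  0.165  0.0161] [-3.2041 -0.7862  4.7394]
0.03 27 [0.0182 0.0183 0.0185] [0.2035 0.2155]
0.036 87 [0.0183 0.0186 0.0189] [0.2003 0.216 ]
0.042 72 [0.0188 0.0189 0.0191] [0.2031 0.2151]
0.048 82 [0.0191 0.0194 0.0196] [0.2032 0.2155]
0.054 83 [0.0195 0.0198 0.0201] [0.2033 0.2153]
0.06 98 [0.02   0.0202 0.0205] [0.203  0.2156]
0.066 103 [0.0204 0.0207 0.0209] [0.2031 0.2153]
0.072 114 [0.0209 0.0211 0.0214] [0.2033 0.2154]
0.078 125 [0.0212 0.0215 0.0217] [0.2029 0.2153]
0.084 146 [0.0217 0.0219 0.0222] [0.2031 0.2155]
0.09 158 [0.0221 0.0223 0.0226] [0.2032 0.2155]
0.096 449 [0.0227 0.0238 0.0259] [0.2033 0.2158]
0.102 198 [0.0269 0.0271 0.0274] [0.2018 0.2171]
0.108 260 [0.0268 0.0271 0.0274] [0.2011 0.2172]
0.114 281 [0.0269 0.0272 0.0274] [0.201  0.2174]
```

Call:
servo_tool(
  deltas=[
    {"claw": 255,"dx": 0,"dy": 0,"dz": 1,"rx": 0,"ry": 0,"rz": 0},
    {"claw": 255,"dx": 0,"dy": 0,"dz": 2,"rx": 0,"ry": 0,"rz": 0},
    {"claw": 255,"dx": 0,"dy": 0,"dz": 3,"rx": 0,"ry": 0,"rz": 0},
    {"claw": 255,"dx": 0,"dy": 0,"dz": 4,"rx": 0,"ry": 0,"rz": 0},
    {"claw": 255,"dx": 0,"dy": 0,"dz": 5,"rx": 0,"ry": 0,"rz": 0},
    {"claw": 255,"dx": 0,"dy": 0,"dz": 6,"rx": 0,"ry": 0,"rz": 0},
    {"claw": 255,"dx": 0,"dy": 0,"dz": 6,"rx": 0,"ry": 0,"rz": 0},
    {"claw": 255,"dx": 0,"dy": 0,"dz": 6,"rx": 0,"ry": 0,"rz": 0},
  ],
)

```text
t: 20.13
position: [0.5879, 0.1591, 0.0919]
tool_rot: [0.078, 3.138, 0.001]
wrist_force: [-10.6, -2.1, 20.2]
width: 0.0003
grip_force: 10.0
```

```bash
python3 leaf.py wrist
```

```text
20.1833 [0.0364 0.2082 0.0919] -0.0001748311768194132 [0.0301 0.1452 0.0333] [-10.1219  -0.8705  21.0683]
0.03 59 [0.0222 0.0223 0.0224] [0.2027 0.2161]
0.036 66 [0.0221 0.0223 0.0225] [0.2004 0.2147]
0.042 66 [0.0221 0.0223 0.0225] [0.2032 0.2155]
0.048 65 [0.022  0.0223 0.0224] [0.2033 0.2155]
0.054 81 [0.022  0.0223 0.0225] [0.2034 0.2153]
0.06 84 [0.0221 0.0223 0.0225] [0.2031 0.2155]
0.066 85 [0.0221 0.0222 0.0225] [0.2033 0.2153]
0.072 104 [0.0221 0.0223 0.0224] [0.203  0.2152]
0.078 115 [0.0221 0.0223 0.0225] [0.2031 0.2154]
0.084 124 [0.0221 0.0223 0.0225] [0.2033 0.2152]
0.09 502 [0.0223 0.023  0.0252] [0.203  0.2158]
0.096 118 [0.0267 0.0269 0.0272] [0.2022 0.2165]
0.102 236 [0.0266 0.0269 0.0273] [0.201  0.2174]
0.108 274 [0.0266 0.027  0.0272] [0.201  0.2172]
0.114 297 [0.0266 0.0269 0.0272] [0.201  0.2172]
```

Call:
servo_tool(
  deltas=[
    {"claw": 255,"dx": 0,"dy": 0,"dz": -8,"rx": 0,"ry": 0,"rz": 0},
    {"claw": 255,"dx": 0,"dy": 0,"dz": -40,"rx": 0,"ry": 0,"rz": 0},
    {"claw": 255,"dx": 10,"dy": -5,"dz": -80,"rx": 0,"ry": 0,"rz": 0},
    {"claw": 255,"dx": 40,"dy": -30,"dz": -112,"rx": 0,"ry": 0,"rz": 0},
    {"claw": 255,"dx": 50,"dy": -65,"dz": -112,"rx": 0,"ry": 0,"rz": 0},
    {"claw": 255,"dx": 50,"dy": -65,"dz": -112,"rx": 0,"ry": 0,"rz": 0},
    {"claw": 255,"dx": 50,"dy": -65,"dz": -112,"rx": 0,"ry": 0,"rz": 0},
  ],
)

```text
t: 20.77
position: [0.5353, 0.0956, 0.2011]
tool_rot: [0.082, 3.135, 0.002]
wrist_force: [0.2, 0.9, -0.3]
width: 0.0003
grip_force: 0.0
```

```bash
python3 look.py w9.png; python3 leaf.py wrist
```

```text
20.8167 [-0.013   0.1429  0.2001] -0.00022092878644774347 [ 0.0731  0.2317 -0.0501] [-0.241   0.7902 -0.1994]
bar -0.15 25 [0.0524 0.0536]
bar -0.13 27 [0.0524 0.0533]
bar -0.11 216 [0.0283 0.053 ]
bar -0.09 211 [0.0282 0.0527]
bar -0.07 215 [0.0282 0.0526]
bar -0.05 193 [0.0282 0.0512]
bar -0.03 214 [0.028  0.0533]
bar -0.01 222 [0.0279 0.053 ]
bar 0.01 227 [0.0277 0.0531]
bar 0.03 226 [0.0276 0.053 ]
bar 0.05 225 [0.0275 0.0527]
bar 0.07 228 [0.0275 0.0529]
bar 0.09 229 [0.0275 0.0527]
bar 0.11 229 [0.0277 0.0527]
bar 0.13 179 [0.0275 0.051 ]
bar 0.15 166 [0.0273 0.047 ]
bar 0.17 221 [0.0274 0.0525]
bar 0.19 17 [0.0522 0.0528]
ends [-0.1209 -0.1193  0.1814  0.1824]
leaf 0.018 15 [0.2047 0.2095 0.2136] [0.0548 0.0746 0.0846]
leaf 0.026 464 [0.2023 0.2076 0.2153] [0.0569 0.081  0.0911]
leaf 0.034 240 [0.2023 0.2051 0.2156] [0.062  0.0904 0.0916]
leaf 0.042 227 [0.2023 0.2057 0.2155] [0.0638 0.0905 0.0917]
leaf 0.05 271 [0.1952 0.2043 0.2159] [0.0557 0.09   0.0915]
leaf 0.058 359 [0.195  0.2038 0.2235] [0.0685 0.0766 0.0914]
leaf 0.066 270 [0.1952 0.2055 0.2234] [0.0756 0.0895 0.0915]
leaf 0.074 187 [0.1947 0.1993 0.2228] [0.0756 0.0804 0.089 ]
leaf 0.082 34 [0.1943 0.1951 0.1968] [0.0751 0.0767 0.0905]
20.8667 [-0.0132  0.1434  0.1993] 2.800139939591559e-05 [0.064  0.1457 0.0077] [ 0.2053 -0.3131 -0.5811]
0.03 44 [0.0221 0.0223 0.0227] [0.2022 0.2141]
0.036 57 [0.022  0.0222 0.0232] [0.2008 0.2137]
0.042 50 [0.0221 0.0224 0.0228] [0.2023 0.2138]
0.048 52 [0.022  0.0223 0.0228] [0.2023 0.2144]
0.054 59 [0.0221 0.0224 0.0227] [0.2022 0.2137]
0.06 61 [0.022  0.0222 0.023 ] [0.2022 0.2138]
0.066 58 [0.0221 0.0224 0.0227] [0.2023 0.2143]
0.072 68 [0.0221 0.0223 0.0229] [0.2022 0.2138]
0.078 71 [0.0221 0.0224 0.0228] [0.2023 0.2142]
0.084 69 [0.0218 0.0223 0.0227] [0.2023 0.2142]
0.09 390 [0.0224 0.0248 0.0304] [0.2025 0.2154]
```

Call:
servo_tool(
  deltas=[
    {"claw": 255,"dx": 0,"dy": -40,"dz": 0,"rx": 0,"ry": 0,"rz": 0},
    {"claw": 255,"dx": 0,"dy": -80,"dz": 0,"rx": 0,"ry": 0,"rz": 0},
    {"claw": 255,"dx": 0,"dy": -120,"dz": 0,"rx": 0,"ry": 0,"rz": 0},
    {"claw": 255,"dx": 0,"dy": -160,"dz": 0,"rx": 0,"ry": 0,"rz": 0},
    {"claw": 255,"dx": 0,"dy": -200,"dz": 0,"rx": 0,"ry": 0,"rz": 0},
    {"claw": 255,"dx": 0,"dy": -240,"dz": 0,"rx": 0,"ry": 0,"rz": 0},
    {"claw": 255,"dx": 0,"dy": -275,"dz": 0,"rx": 0,"ry": 0,"rz": 0},
    {"claw": 255,"dx": -20,"dy": -300,"dz": 10,"rx": 0,"ry": 0,"rz": 0},
    {"claw": 255,"dx": -46,"dy": -303,"dz": 30,"rx": 0,"ry": 0,"rz": 0},
    {"claw": 255,"dx": -46,"dy": -303,"dz": 65,"rx": 0,"ry": 0,"rz": 0},
  ],
)

```text
t: 21.7
position: [0.5738, -0.2124, 0.1365]
tool_rot: [0.079, 3.127, -0.008]
wrist_force: [1.6, 0.5, 0.5]
width: 0.0
grip_force: 0.0
```

```bash
python3 -c "
from h import *
np.set_printoptions(precision=4,suppress=True)
s=state();print(s['t'],saw(s['position']),turn(180),s['wrist_force'])
print(saw(state()['position']))"
```

```text
21.7 [ 0.0411 -0.1635  0.1365] [-0.2562  0.7966 -0.0181] [1.6066 0.5086 0.5029]
[ 0.0411 -0.1635  0.1365]
```

Call:
servo_tool(
  deltas=[
    {"claw": 255,"dx": 0,"dy": 0,"dz": 0,"rx": 0,"ry": 0,"rz": 0},
    {"claw": 255,"dx": 0,"dy": 0,"dz": 10,"rx": 0,"ry": 0,"rz": 0},
  ],
)

```text
t: 21.87
position: [0.5652, -0.2072, 0.1221]
tool_rot: [-0.076, -3.138, -0.003]
wrist_force: [0.2, -0.1, 1.4]
width: -0.0002
grip_force: 0.0
```

```bash
python3 -c "
from h import *
np.set_printoptions(precision=4,suppress=True)
s=state();print(s['t'],saw(s['position']),turn(180),s['wrist_force'])"
```

```text
21.8667 [ 0.0322 -0.1587  0.1221] [ 0.0973 -0.1271  0.1065] [ 0.23   -0.143   1.3786]
```

Call:
servo_tool(
  deltas=[
    {"claw": 255,"dx": 0,"dy": 0,"dz": 35,"rx": 0,"ry": 0,"rz": 0},
    {"claw": 255,"dx": 0,"dy": 0,"dz": 65,"rx": 0,"ry": 0,"rz": 0},
    {"claw": 255,"dx": 0,"dy": 0,"dz": 86,"rx": 0,"ry": 0,"rz": 0},
    {"claw": 255,"dx": 0,"dy": 0,"dz": 92,"rx": 0,"ry": 0,"rz": 0},
    {"claw": 255,"dx": 0,"dy": 7,"dz": 92,"rx": 0,"ry": 0,"rz": 0},
    {"claw": 255,"dx": 0,"dy": 13,"dz": 92,"rx": 0,"ry": 0,"rz": 0},
    {"claw": 255,"dx": 0,"dy": 18,"dz": 92,"rx": 0,"ry": 0,"rz": 0},
    {"claw": 255,"dx": 0,"dy": 21,"dz": 92,"rx": 0,"ry": 0,"rz": 0},
    {"claw": 255,"dx": 0,"dy": 21,"dz": 92,"rx": 0,"ry": 0,"rz": 0},
    {"claw": 255,"dx": 0,"dy": 21,"dz": 92,"rx": 0,"ry": 0,"rz": 0},
  ],
)

```text
t: 22.7
position: [0.5671, -0.1869, 0.0328]
tool_rot: [0.077, 3.138, -0.001]
wrist_force: [-0.2, -0.5, -1.0]
width: 0.0
grip_force: 0.0
```

```bash
python3 -c "
from h import *
np.set_printoptions(precision=4,suppress=True)
s=state();print(s['t'],saw(s['position']),turn(180),s['wrist_force'])"
```

```text
22.7 [ 0.0331 -0.1384  0.0328] [-0.0348  0.135   0.0956] [-0.203  -0.5409 -0.9892]
```

Call:
servo_tool(
  deltas=[
    {"claw": 255,"dx": 0,"dy": 0.8,"dz": 0,"rx": 0,"ry": 0,"rz": 0},
    {"claw": 255,"dx": 0,"dy": 1.6,"dz": 0,"rx": 0,"ry": 0,"rz": 0},
    {"claw": 255,"dx": 0,"dy": 2.4,"dz": 0,"rx": 0,"ry": 0,"rz": 0},
    {"claw": 255,"dx": 0,"dy": 3.2,"dz": 0,"rx": 0,"ry": 0,"rz": 0},
    {"claw": 255,"dx": 0,"dy": 4.0,"dz": 0,"rx": 0,"ry": 0,"rz": 0},
    {"claw": 255,"dx": 0,"dy": 5,"dz": 0,"rx": 0,"ry": 0,"rz": 0},
  ],
)

```text
t: 23.2
position: [0.5663, -0.1832, 0.0316]
tool_rot: [-0.079, -3.14, 0.004]
wrist_force: [-1.7, -4.6, -1.2]
width: -0.0001
grip_force: 2.6
```

Call:
servo_tool(
  deltas=[
    {"claw": 255,"dx": 0,"dy": 0.7,"dz": 0,"rx": 0,"ry": 0,"rz": 0},
    {"claw": 255,"dx": 0,"dy": 1.4,"dz": 0,"rx": 0,"ry": 0,"rz": 0},
    {"claw": 255,"dx": 0,"dy": 1.4,"dz": 0,"rx": 0,"ry": 0,"rz": 0},
  ],
)

```text
t: 23.45
position: [0.5663, -0.1831, 0.0316]
tool_rot: [-0.08, -3.14, 0.009]
wrist_force: [-0.8, -7.1, -1.8]
width: -0.0001
grip_force: 3.6
```

Call:
servo_tool(
  deltas=[
    {"claw": 255,"dx": 0,"dy": 0.6,"dz": 0,"rx": 0,"ry": 0,"rz": 0},
    {"claw": 255,"dx": 0,"dy": 1.2,"dz": 0,"rx": 0,"ry": 0,"rz": 0},
    {"claw": 255,"dx": 0,"dy": 1.8,"dz": 0,"rx": 0,"ry": 0,"rz": 0},
    {"claw": 255,"dx": 0,"dy": 2.2,"dz": 0,"rx": 0,"ry": 0,"rz": 0},
    {"claw": 255,"dx": 0,"dy": 2.2,"dz": 0,"rx": 0,"ry": 0,"rz": 0},
  ],
)

```text
t: 23.87
position: [0.5664, -0.1829, 0.0317]
tool_rot: [-0.082, -3.14, 0.015]
wrist_force: [-1.4, -11.3, -2.9]
width: 0.0003
grip_force: 5.9
```

```bash
python3 -c "
from h import *
s=state();print(s['t'],saw(s['position']),turn(180),s['wrist_force'])"
```

```text
23.8667 [ 0.03217933 -0.13442271  0.03171408] [-0.55232941 -0.03451402 -0.08899717] [ -1.36150648 -11.26295985  -2.91013098]
```

Call:
servo_tool(
  deltas=[
    {"claw": 255,"dx": 0,"dy": 0.6,"dz": 0,"rx": 0,"ry": 0,"rz": 0},
    {"claw": 255,"dx": 0,"dy": 1.0,"dz": 0,"rx": 0,"ry": 0,"rz": 0},
    {"claw": 255,"dx": 0,"dy": 1.0,"dz": 0,"rx": 0,"ry": 0,"rz": 0},
    {"claw": 255,"dx": 0,"dy": 1.0,"dz": 0,"rx": 0,"ry": 0,"rz": 0},
    {"claw": 255,"dx": 0,"dy": 1.0,"dz": 0,"rx": 0,"ry": 0,"rz": 0},
    {"claw": 255,"dx": 0,"dy": 1.0,"dz": 0,"rx": 0,"ry": 0,"rz": 0},
    {"claw": 255,"dx": 0,"dy": 1.0,"dz": 0,"rx": 0,"ry": 0,"rz": 0},
    {"claw": 255,"dx": 0,"dy": 1.0,"dz": 0,"rx": 0,"ry": 0,"rz": 0},
  ],
)

```text
t: 24.53
position: [0.5663, -0.1828, 0.0318]
tool_rot: [-0.083, -3.139, 0.018]
wrist_force: [-2.2, -13.3, -2.0]
width: -0.0004
grip_force: 6.8
```

Call:
servo_tool(
  deltas=[
    {"claw": 255,"dx": 0,"dy": -3,"dz": 0,"rx": 0,"ry": 0,"rz": 0},
    {"claw": 255,"dx": 0,"dy": -8,"dz": 0,"rx": 0,"ry": 0,"rz": 0},
    {"claw": 255,"dx": 2,"dy": -14,"dz": 0,"rx": 0,"ry": 0,"rz": 0},
    {"claw": 255,"dx": 5,"dy": -14,"dz": -35,"rx": 0,"ry": 0,"rz": 0},
    {"claw": 255,"dx": 20,"dy": -14,"dz": -75,"rx": 0,"ry": 0,"rz": 0},
    {"claw": 255,"dx": 35,"dy": -14,"dz": -112,"rx": 0,"ry": 0,"rz": 0},
    {"claw": 180,"dx": 40,"dy": -5,"dz": -150,"rx": 0,"ry": 0,"rz": 0},
    {"claw": 120,"dx": 40,"dy": 30,"dz": -170,"rx": 0,"ry": 0,"rz": 0},
    {"claw": 120,"dx": 40,"dy": 70,"dz": -170,"rx": 0,"ry": 0,"rz": 0},
    {"claw": 120,"dx": 40,"dy": 110,"dz": -170,"rx": 0,"ry": 0,"rz": 0},
  ],
)

```text
t: 25.37
position: [0.5335, -0.0649, 0.2045]
tool_rot: [0.081, 3.135, 0.001]
wrist_force: [0.1, 0.4, -0.1]
width: 0.045
grip_force: 0.0
```

Call:
servo_tool(
  deltas=[
    {"claw": 120,"dx": 0,"dy": 40,"dz": 0,"rx": 0,"ry": 0,"rz": 0},
    {"claw": 120,"dx": 0,"dy": 80,"dz": 0,"rx": 0,"ry": 0,"rz": 0},
    {"claw": 120,"dx": 0,"dy": 120,"dz": 0,"rx": 0,"ry": 0,"rz": 0},
    {"claw": 120,"dx": 0,"dy": 145,"dz": 0,"rx": 0,"ry": 0,"rz": 0},
    {"claw": 120,"dx": 0,"dy": 160,"dz": 0,"rx": 0,"ry": 0,"rz": 0},
    {"claw": 120,"dx": 0,"dy": 160,"dz": 0,"rx": 0,"ry": 0,"rz": 0},
  ],
)

```text
t: 25.87
position: [0.5395, 0.0975, 0.2016]
tool_rot: [-0.07, -3.141, -0.004]
wrist_force: [0.3, -0.6, -0.0]
width: 0.0452
grip_force: 0.0
```

```bash
python3 look.py w10.png; python3 leaf.py wrist
```

```text
25.9167 [-0.0086  0.1426  0.2015] 0.04550438703769194 [ 0.0561 -0.0124  0.2425] [ 0.0269 -0.4867  0.0685]
bar -0.15 24 [0.0525 0.0536]
bar -0.13 25 [0.0524 0.0534]
bar -0.11 213 [0.0282 0.0527]
bar -0.09 212 [0.0282 0.0526]
bar -0.07 216 [0.0282 0.0525]
bar -0.05 196 [0.0279 0.0513]
bar -0.03 222 [0.0279 0.0532]
bar -0.01 227 [0.028  0.0531]
bar 0.01 221 [0.0277 0.053 ]
bar 0.03 225 [0.0275 0.0529]
bar 0.05 229 [0.0276 0.0526]
bar 0.07 221 [0.0279 0.0527]
bar 0.09 220 [0.0274 0.0522]
bar 0.11 237 [0.0275 0.0527]
bar 0.13 232 [0.0276 0.0525]
bar 0.15 230 [0.0275 0.0526]
bar 0.17 229 [0.0276 0.0525]
bar 0.19 14 [0.0519 0.0525]
ends [-0.1219 -0.1196  0.1817  0.1828]
leaf 0.018 18 [0.2049 0.2094 0.2138] [0.0524 0.0698 0.0861]
leaf 0.026 456 [0.2023 0.2075 0.2154] [0.0573 0.0817 0.0913]
leaf 0.034 236 [0.2023 0.2053 0.2155] [0.0619 0.0905 0.0917]
leaf 0.042 122 [0.2023 0.2084 0.2161] [0.0569 0.0905 0.0916]
leaf 0.058 25 [0.2215 0.2232 0.224 ] [0.069  0.0754 0.0768]
25.9667 [-0.0085  0.1415  0.2015] 0.04532417999818832 [ 0.026 -0.013  0.15 ] [-0.883   0.2076  0.4959]
0.03 46 [0.0221 0.0222 0.0237] [0.2017 0.2136]
0.036 54 [0.0221 0.0223 0.0229] [0.2011 0.214 ]
0.042 48 [0.0221 0.0224 0.0227] [0.2023 0.214 ]
0.048 53 [0.0221 0.0224 0.0227] [0.2023 0.214 ]
0.054 56 [0.022  0.0224 0.0226] [0.2023 0.2143]
0.06 49 [0.022  0.0223 0.0228] [0.2023 0.2143]
0.066 70 [0.022  0.0223 0.0229] [0.2022 0.214 ]
0.072 66 [0.0222 0.0224 0.023 ] [0.2024 0.214 ]
0.078 62 [0.0221 0.0223 0.0228] [0.2022 0.2144]
0.084 78 [0.0222 0.0223 0.0229] [0.2022 0.2141]
0.09 380 [0.0223 0.0249 0.0305] [0.2027 0.2154]
```

Call:
servo_tool(
  deltas=[
    {"claw": 120,"dx": -20,"dy": 30,"dz": 0,"rx": 0,"ry": 0,"rz": 0},
    {"claw": 120,"dx": -44,"dy": 60,"dz": 0,"rx": 0,"ry": 0,"rz": 0.1},
    {"claw": 120,"dx": -44,"dy": 67,"dz": 20,"rx": 0,"ry": 0,"rz": 0.1},
    {"claw": 120,"dx": -44,"dy": 67,"dz": 60,"rx": 0,"ry": 0,"rz": 0.1},
    {"claw": 120,"dx": -44,"dy": 67,"dz": 95,"rx": 0,"ry": 0,"rz": 0.1},
    {"claw": 120,"dx": -44,"dy": 67,"dz": 120,"rx": 0,"ry": 0,"rz": 0.1},
    {"claw": 120,"dx": -44,"dy": 67,"dz": 132,"rx": 0,"ry": 0,"rz": 0.1},
    {"claw": 120,"dx": -44,"dy": 67,"dz": 133,"rx": 0,"ry": 0,"rz": 0.1},
    {"claw": 120,"dx": -44,"dy": 67,"dz": 133,"rx": 0,"ry": 0,"rz": 0.1},
  ],
)

```text
t: 26.72
position: [0.5874, 0.1581, 0.0687]
tool_rot: [-0.083, -3.14, -0.0]
wrist_force: [-0.1, 0.3, 0.6]
width: 0.0455
grip_force: 0.0
```

```bash
python3 -c "
from h import *
np.set_printoptions(precision=4,suppress=True)
s=state();x=saw(s['position']);print(s['t'],x,turn(180),s['wrist_force'])
pin=np.array([.0805,.087]);g=np.array([.0805-.045,.087])
for q in np.linspace(0,2.05,20)[1:]:
    n=pin+.045*np.array([-np.cos(q),np.sin(q)]);d=n-g;print(round(q,2),np.round([-d[0]*1000,-d[1]*1000],1))
"
```

```text
26.7167 [0.036  0.2072 0.0687] [ 0.0139 -0.0257 -0.1193] [-0.1447  0.3396  0.6392]
0.11 [-0.3 -4.8]
0.22 [-1.  -9.6]
0.32 [ -2.3 -14.3]
0.43 [ -4.1 -18.8]
0.54 [ -6.4 -23.1]
0.65 [ -9.1 -27.1]
0.76 [-12.2 -30.8]
0.86 [-15.7 -34.2]
0.97 [-19.6 -37.1]
1.08 [-23.7 -39.7]
1.19 [-28.1 -41.7]
1.29 [-32.7 -43.3]
1.4 [-37.5 -44.4]
1.51 [-42.3 -44.9]
1.62 [-47.1 -44.9]
1.73 [-52.  -44.5]
1.83 [-56.7 -43.4]
1.94 [-61.3 -41.9]
2.05 [-65.7 -39.9]
```

Call:
servo_tool(
  deltas=[
    {"claw": 130,"dx": 0,"dy": 1.6,"dz": 0,"rx": 0,"ry": 0,"rz": 0},
    {"claw": 190,"dx": 0,"dy": 1.6,"dz": 0,"rx": 0,"ry": 0,"rz": 0},
    {"claw": 255,"dx": 0,"dy": 1.6,"dz": 0,"rx": 0,"ry": 0,"rz": 0},
    {"claw": 255,"dx": 0,"dy": 1.6,"dz": 0,"rx": 0,"ry": 0,"rz": 0},
    {"claw": 255,"dx": 0,"dy": 1.6,"dz": 0,"rx": 0,"ry": 0,"rz": 0},
  ],
  newtons=30,
)

```text
t: 27.13
position: [0.5891, 0.1602, 0.0709]
tool_rot: [0.08, 3.136, -0.001]
wrist_force: [0.1, -2.9, 6.7]
width: 0.0132
grip_force: 34.5
```

Call:
servo_tool(
  deltas=[
    {"claw": 255,"dx": -0.3,"dy": 0,"dz": -4.8,"rx": 0,"ry": 0,"rz": 0},
    {"claw": 255,"dx": -1,"dy": 0,"dz": -9.6,"rx": 0,"ry": 0,"rz": 0},
    {"claw": 255,"dx": -2.3,"dy": 0,"dz": -14.3,"rx": 0,"ry": 0,"rz": 0},
    {"claw": 255,"dx": -4.1,"dy": 0,"dz": -18.8,"rx": 0,"ry": 0,"rz": 0},
    {"claw": 255,"dx": -6.4,"dy": 0,"dz": -23.1,"rx": 0,"ry": 0,"rz": 0},
    {"claw": 255,"dx": -9.1,"dy": 0,"dz": -27.1,"rx": 0,"ry": 0,"rz": 0},
    {"claw": 255,"dx": -12.2,"dy": 0,"dz": -30.8,"rx": 0,"ry": 0,"rz": 0},
    {"claw": 255,"dx": -15.7,"dy": 0,"dz": -34.2,"rx": 0,"ry": 0,"rz": 0},
    {"claw": 255,"dx": -19.6,"dy": 0,"dz": -37.1,"rx": 0,"ry": 0,"rz": 0},
    {"claw": 255,"dx": -23.7,"dy": 0,"dz": -39.7,"rx": 0,"ry": 0,"rz": 0},
  ],
)

```text
t: 27.97
position: [0.6062, 0.1593, 0.1071]
tool_rot: [-0.08, -3.131, 0.0]
wrist_force: [-8.4, -1.1, -8.2]
width: 0.0135
grip_force: 29.3
```

Call:
servo_tool(
  deltas=[
    {"claw": 255,"dx": -4.4,"dy": 0,"dz": -2,"rx": 0,"ry": 0,"rz": 0},
    {"claw": 255,"dx": -9,"dy": 0,"dz": -3.6,"rx": 0,"ry": 0,"rz": 0},
    {"claw": 255,"dx": -13.8,"dy": 0,"dz": -4.7,"rx": 0,"ry": 0,"rz": 0},
    {"claw": 255,"dx": -18.6,"dy": 0,"dz": -5.2,"rx": 0,"ry": 0,"rz": 0},
    {"claw": 255,"dx": -23.4,"dy": 0,"dz": -5.2,"rx": 0,"ry": 0,"rz": 0},
    {"claw": 255,"dx": -28.3,"dy": 0,"dz": -4.8,"rx": 0,"ry": 0,"rz": 0},
    {"claw": 255,"dx": -33,"dy": 0,"dz": -3.7,"rx": 0,"ry": 0,"rz": 0},
    {"claw": 255,"dx": -37.6,"dy": 0,"dz": -2.2,"rx": 0,"ry": 0,"rz": 0},
    {"claw": 255,"dx": -40,"dy": 0,"dz": -1,"rx": 0,"ry": 0,"rz": 0},
    {"claw": 255,"dx": -40,"dy": 0,"dz": -1,"rx": 0,"ry": 0,"rz": 0},
  ],
)

```text
t: 28.8
position: [0.6548, 0.1579, 0.1127]
tool_rot: [0.08, 3.132, 0.003]
wrist_force: [-0.4, -1.0, 0.2]
width: -0.0001
grip_force: 0.0
```

```bash
python3 look.py w11.png
```

```text
28.85 [0.1029 0.2103 0.1125] -0.00011436774922367336 [ 0.1129  0.4246 -0.0502] [ 0.1469 -0.1403 -0.2453]
bar 0.01 363 [0.0296 0.0523]
bar 0.03 510 [0.0287 0.0524]
bar 0.05 521 [0.0288 0.052 ]
bar 0.07 536 [0.0282 0.0523]
bar 0.09 534 [0.0284 0.0518]
bar 0.11 562 [0.0281 0.0519]
bar 0.13 548 [0.0283 0.0515]
bar 0.15 541 [0.0284 0.0515]
bar 0.17 476 [0.0304 0.0517]
ends [0.0049 0.0077 0.1825 0.1828]
leaf 0.018 514 [0.203  0.2094 0.2157] [0.1424 0.1436 0.1446]
leaf 0.026 1988 [0.1952 0.2093 0.223 ] [0.1287 0.1431 0.1445]
leaf 0.034 1130 [0.2029 0.2093 0.2157] [0.1429 0.1438 0.1446]
leaf 0.042 1085 [0.2028 0.2093 0.2158] [0.1429 0.1438 0.1447]
leaf 0.05 1074 [0.2026 0.2096 0.221 ] [0.1425 0.1438 0.1447]
leaf 0.058 1200 [0.1953 0.2096 0.2231] [0.0758 0.1437 0.1446]
leaf 0.066 1092 [0.1953 0.2095 0.2231] [0.0761 0.1437 0.1446]
leaf 0.074 1205 [0.1952 0.2095 0.2232] [0.0769 0.1436 0.1446]
leaf 0.082 886 [0.1955 0.2098 0.223 ] [0.092  0.1436 0.1445]
leaf 0.09 4009 [0.1964 0.2094 0.2232] [0.1364 0.1611 0.178 ]
leaf 0.098 1786 [0.1969 0.2105 0.2233] [0.1219 0.1379 0.1661]
leaf 0.106 458 [0.2066 0.2105 0.2141] [0.1489 0.1582 0.1608]
```

Call:
servo_tool(
  deltas=[
    {"claw": 255,"dx": -3,"dy": 0,"dz": -40,"rx": 0,"ry": 0,"rz": 0},
    {"claw": 255,"dx": -3,"dy": -1,"dz": -80,"rx": 0,"ry": 0,"rz": 0},
    {"claw": 255,"dx": 15,"dy": -1,"dz": -100,"rx": 0,"ry": 0,"rz": 0},
    {"claw": 255,"dx": 55,"dy": -1,"dz": -100,"rx": 0,"ry": 0,"rz": 0},
    {"claw": 255,"dx": 95,"dy": -1,"dz": -100,"rx": 0,"ry": 0,"rz": 0},
    {"claw": 255,"dx": 125,"dy": -1,"dz": -90,"rx": 0,"ry": 0,"rz": 0},
    {"claw": 255,"dx": 130,"dy": -1,"dz": -55,"rx": 0,"ry": 0,"rz": 0},
    {"claw": 255,"dx": 130,"dy": -1,"dz": -20,"rx": 0,"ry": 0,"rz": 0},
    {"claw": 255,"dx": 130,"dy": -1,"dz": -10,"rx": 0,"ry": 0,"rz": 0},
    {"claw": 255,"dx": 130,"dy": -1,"dz": -10,"rx": 0,"ry": 0,"rz": 0},
  ],
)

```text
t: 29.68
position: [0.5195, 0.1628, 0.1177]
tool_rot: [-0.08, -3.137, 0.0]
wrist_force: [-0.0, -0.5, -0.4]
width: 0.0
grip_force: 0.0
```

```bash
python3 look.py w12.png
```

```text
29.7333 [-0.0302  0.2088  0.1196] 0.0001898365495236377 [ 0.0215  0.0003 -0.0483] [ 1.1645  0.3071 -0.1072]
bar -0.03 334 [0.0276 0.0531]
bar -0.01 350 [0.0278 0.0534]
bar 0.01 357 [0.0276 0.0529]
bar 0.03 367 [0.0273 0.0532]
bar 0.05 356 [0.0278 0.0529]
bar 0.07 363 [0.0276 0.0526]
bar 0.09 372 [0.0273 0.0532]
bar 0.11 268 [0.027  0.0457]
bar 0.13 114 [0.0274 0.0357]
bar 0.15 20 [0.0271 0.0278]
bar 0.17 113 [0.0272 0.0342]
ends [-0.041  -0.0379  0.1684  0.1752]
leaf 0.018 107 [0.2054 0.2082 0.2116] [0.1194 0.122  0.1242]
leaf 0.05 95 [0.2053 0.2088 0.2121] [0.0617 0.0647 0.0736]
leaf 0.058 106 [0.2047 0.2081 0.2121] [0.0647 0.0699 0.0749]
```

Call:
servo_tool(
  deltas=[
    {"claw": 255,"dx": -15,"dy": 0,"dz": 0,"rx": 0,"ry": 0,"rz": 0},
    {"claw": 255,"dx": -28,"dy": 0,"dz": 0,"rx": 0,"ry": 0,"rz": 0},
    {"claw": 255,"dx": -34,"dy": 0,"dz": 0,"rx": 0,"ry": 0,"rz": 0},
    {"claw": 255,"dx": -38,"dy": 0,"dz": 0,"rx": 0,"ry": 0,"rz": 0},
    {"claw": 255,"dx": -42,"dy": 0,"dz": 0,"rx": 0,"ry": 0,"rz": 0},
    {"claw": 255,"dx": -46,"dy": 0,"dz": 0,"rx": 0,"ry": 0,"rz": 0},
    {"claw": 255,"dx": -49,"dy": 0,"dz": 0,"rx": 0,"ry": 0,"rz": 0},
    {"claw": 255,"dx": -52,"dy": 0,"dz": 0,"rx": 0,"ry": 0,"rz": 0},
    {"claw": 255,"dx": -54,"dy": 0,"dz": 0,"rx": 0,"ry": 0,"rz": 0},
    {"claw": 255,"dx": -54,"dy": 0,"dz": 0,"rx": 0,"ry": 0,"rz": 0},
  ],
)

```text
t: 30.57
position: [0.5572, 0.1617, 0.1216]
tool_rot: [-0.075, -3.106, -0.004]
wrist_force: [-44.5, 1.9, 37.1]
width: -0.0001
grip_force: 22.8
```

```bash
python3 -c "
from h import *
s=state();print(s['t'],saw(s['position']),turn(180),s['wrist_force'])"
```

```text
30.5667 [0.00566066 0.20929501 0.12159392] [ 0.10639119 -2.01547769  0.11922672] [-44.46660436   1.93516768  37.10911366]
```

Call:
servo_tool(
  deltas=[
    {"claw": 255,"dx": 10,"dy": 0,"dz": 0,"rx": 0,"ry": 0,"rz": 0},
    {"claw": 255,"dx": 30,"dy": 0,"dz": 0,"rx": 0,"ry": 0,"rz": 0},
    {"claw": 255,"dx": 60,"dy": 0,"dz": 0,"rx": 0,"ry": 0,"rz": 0},
    {"claw": 255,"dx": 70,"dy": -40,"dz": -30,"rx": 0,"ry": 0,"rz": 0},
    {"claw": 255,"dx": 70,"dy": -60,"dz": -70,"rx": 0,"ry": 0,"rz": 0},
    {"claw": 255,"dx": 70,"dy": -60,"dz": -80,"rx": 0,"ry": 0,"rz": 0},
    {"claw": 255,"dx": 70,"dy": -60,"dz": -80,"rx": 0,"ry": 0,"rz": 0},
  ],
)

```text
t: 31.15
position: [0.5073, 0.103, 0.2074]
tool_rot: [0.084, 3.126, 0.002]
wrist_force: [0.6, -0.2, 0.5]
width: 0.0
grip_force: 0.0
```

```bash
python3 look.py w13.png; python3 leaf.py wrist; python3 leaf.py side; python3 - <<'E'
from h import *
p=vision.read_camera('side')
P,u,v=pts(p);Q=saw(P)
m=(abs(Q[:,1]-.209)<.03)&(abs(Q[:,0]-.05)<.06)&(Q[:,2]>.06);c=(int(u[m].mean()),int(v[m].mean()))
f=p['frame'][max(c[1]-75,0):c[1]+75,max(c[0]-100,0):c[0]+100];a=cv2.resize(f,(800,600),interpolation=cv2.INTER_CUBIC)
w=cv2.imread('pics/w13.png');cv2.imwrite('pics/c1.png',np.vstack([cv2.resize(a,(640,400))[:280],w[120:400]]))
E
```

```text
31.2 [-0.0423  0.1486  0.2049] -0.0001043693950256303 [ 0.1085  0.6374 -0.1367] [ 0.4649  0.337  -0.7013]
bar -0.15 26 [0.052  0.0532]
bar -0.13 25 [0.0519 0.0538]
bar -0.11 196 [0.0279 0.0534]
bar -0.09 204 [0.0274 0.0533]
bar -0.07 209 [0.0274 0.053 ]
bar -0.05 179 [0.0279 0.0518]
bar -0.03 195 [0.0283 0.0526]
bar -0.01 198 [0.0282 0.0526]
bar 0.01 201 [0.028  0.0533]
bar 0.03 210 [0.0278 0.053 ]
bar 0.05 209 [0.0277 0.053 ]
bar 0.07 203 [0.028  0.0528]
bar 0.09 211 [0.0274 0.0529]
bar 0.11 211 [0.0275 0.0529]
bar 0.13 51 [0.0273 0.0342]
bar 0.17 63 [0.0272 0.0343]
bar 0.19 14 [0.0522 0.0532]
ends [-0.1227 -0.1197  0.1816  0.1829]
leaf 0.018 241 [0.2026 0.2089 0.2152] [0.1219 0.1293 0.1361]
leaf 0.026 153 [0.1948 0.2173 0.2239] [0.1259 0.1288 0.13  ]
leaf 0.05 248 [0.1951 0.208  0.2231] [0.0518 0.0577 0.064 ]
leaf 0.058 109 [0.1971 0.2057 0.2146] [0.0639 0.0679 0.0727]
leaf 0.066 37 [0.1972 0.2027 0.2064] [0.0754 0.0762 0.077 ]
31.25 [-0.0439  0.1488  0.2027] 9.341094869945352e-06 [ 0.0875  0.3967 -0.0969] [-0.0265  0.3661  0.1343]
31.3 [-0.0452  0.1489  0.2009] -8.077995993937473e-05 [ 0.0605  0.1951 -0.0652] [ 0.0059  0.1245 -0.1631]
```

View pics/c1.png

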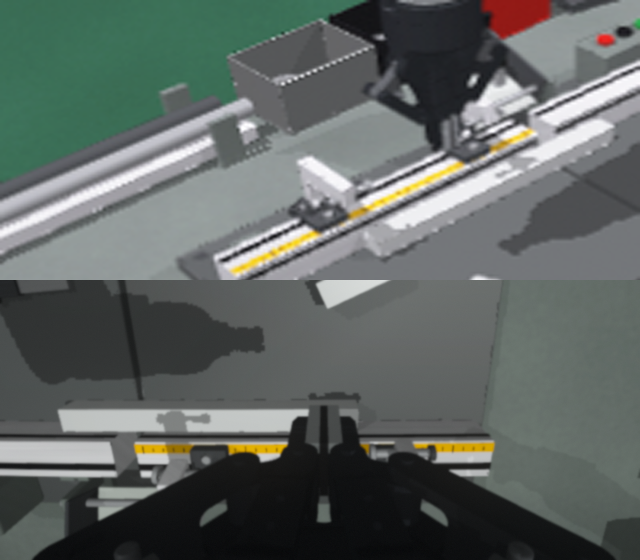

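Call:
servo_tool(
  deltas=[
    {"claw": 120,"dx": -35,"dy": 20,"dz": 0,"rx": 0,"ry": 0,"rz": 0},
    {"claw": 120,"dx": -70,"dy": 40,"dz": 0,"rx": 0,"ry": 0,"rz": 0},
    {"claw": 120,"dx": -100,"dy": 60,"dz": 0,"rx": 0,"ry": 0,"rz": 0},
    {"claw": 120,"dx": -100,"dy": 60,"dz": 0,"rx": 0,"ry": 0,"rz": 0},
    {"claw": 120,"dx": -100,"dy": 60,"dz": 0,"rx": 0,"ry": 0,"rz": 0},
  ],
)

```text
t: 31.77
position: [0.6054, 0.1598, 0.197]
tool_rot: [-0.078, -3.137, 0.0]
wrist_force: [-1.5, -0.4, -1.0]
width: 0.0453
grip_force: 0.0
```

```bash
python3 look.py w14.png | grep -v bar
```

```text
31.8167 [0.0526 0.2091 0.1973] 0.04493363414461979 [-0.0343 -0.2179  0.024 ] [-0.2608 -0.7271 -1.0916]
ends [-0.0908 -0.0878  0.181   0.1827]
leaf 0.018 266 [0.203  0.2095 0.2155] [0.1272 0.1425 0.1445]
leaf 0.026 568 [0.195  0.2095 0.2234] [0.1285 0.1426 0.1445]
leaf 0.034 300 [0.2029 0.2095 0.2161] [0.1429 0.1439 0.1449]
leaf 0.042 288 [0.2029 0.2095 0.2162] [0.143  0.1439 0.1447]
leaf 0.05 354 [0.1959 0.2095 0.2224] [0.0619 0.1437 0.1447]
leaf 0.058 441 [0.1951 0.2089 0.2233] [0.0745 0.1433 0.1446]
leaf 0.066 386 [0.1955 0.2092 0.2234] [0.0758 0.1435 0.1446]
leaf 0.074 475 [0.1953 0.2089 0.223 ] [0.0764 0.1426 0.1445]
leaf 0.082 340 [0.1952 0.2092 0.2229] [0.0911 0.1431 0.1445]
leaf 0.09 30 [0.1943 0.2    0.224 ] [0.0745 0.0919 0.0939]
leaf 0.098 60 [0.1943 0.209  0.2239] [0.0749 0.0759 0.0769]
```

Call:
servo_tool(
  deltas=[
    {"claw": 120,"dx": -3,"dy": 0,"dz": 35,"rx": 0,"ry": 0,"rz": 0},
    {"claw": 120,"dx": -3,"dy": 0,"dz": 65,"rx": 0,"ry": 0,"rz": 0},
    {"claw": 120,"dx": -3,"dy": 0,"dz": 82,"rx": 0,"ry": 0,"rz": 0},
    {"claw": 120,"dx": -3,"dy": 0,"dz": 86,"rx": 0,"ry": 0,"rz": 0},
    {"claw": 160,"dx": -3,"dy": 0,"dz": 86,"rx": 0,"ry": 0,"rz": 0},
    {"claw": 200,"dx": -3,"dy": 0,"dz": 86,"rx": 0,"ry": 0,"rz": 0},
    {"claw": 255,"dx": -3,"dy": 0,"dz": 86,"rx": 0,"ry": 0,"rz": 0},
    {"claw": 255,"dx": -3,"dy": 0,"dz": 86,"rx": 0,"ry": 0,"rz": 0},
    {"claw": 255,"dx": -3,"dy": 0,"dz": 86,"rx": 0,"ry": 0,"rz": 0},
  ],
  newtons=30,
)

```text
t: 32.57
position: [0.6087, 0.1591, 0.1152]
tool_rot: [0.08, 3.138, 0.002]
wrist_force: [-0.9, 2.1, 2.1]
width: 0.0137
grip_force: 34.0
```

```bash
python3 -c "
from h import *
s=state();print(s['t'],saw(s['position']),turn(180),s['wrist_force'],s['width'])"
```

```text
32.5667 [0.05720372 0.20929558 0.1151502 ] [ 0.08948204  0.13712157 -0.01424085] [-0.94814665  2.13662105  2.13376371] 0.013711512190111465
```

Call:
servo_tool(
  deltas=[
    {"claw": 255,"dx": -1.5,"dy": 0,"dz": -1.1,"rx": 0,"ry": 2.9,"rz": 0},
    {"claw": 255,"dx": -2.9,"dy": 0,"dz": -2.2,"rx": 0,"ry": 5.7,"rz": 0},
    {"claw": 255,"dx": -4.4,"dy": 0,"dz": -3.2,"rx": 0,"ry": 8.6,"rz": 0},
    {"claw": 255,"dx": -6,"dy": 0,"dz": -4.1,"rx": 0,"ry": 11.5,"rz": 0},
    {"claw": 255,"dx": -7.6,"dy": 0,"dz": -4.9,"rx": 0,"ry": 14.3,"rz": 0},
    {"claw": 255,"dx": -9.3,"dy": 0,"dz": -5.6,"rx": 0,"ry": 17.2,"rz": 0},
    {"claw": 255,"dx": -10.3,"dy": 0,"dz": -6,"rx": 0,"ry": 19,"rz": 0},
    {"claw": 255,"dx": -10.3,"dy": 0,"dz": -6,"rx": 0,"ry": 19,"rz": 0},
    {"claw": 255,"dx": -10.3,"dy": 0,"dz": -6,"rx": 0,"ry": 19,"rz": 0},
  ],
)

```text
t: 33.32
position: [0.6185, 0.1587, 0.1207]
tool_rot: [-0.072, -2.809, -0.015]
wrist_force: [-2.8, 2.0, 5.1]
width: 0.0139
grip_force: 33.9
```

```bash
python3 -c "
from h import *
s=state();print(s['t'],saw(s['position']),turn(180),s['wrist_force'],s['width'])"
```

```text
33.3167 [0.06700935 0.20933549 0.12073402] [  0.10643    -19.02908044  -0.02359855] [-2.80772778  2.03821178  5.14533758] 0.013906187349669396
```

Rotated as planned; release, back out along the tool, straighten, and look.

Call:
servo_tool(
  deltas=[
    {"claw": 120,"dx": 0,"dy": 0,"dz": 0,"rx": 0,"ry": 0,"rz": 0},
    {"claw": 120,"dx": 0,"dy": 0,"dz": 0,"rx": 0,"ry": 0,"rz": 0},
    {"claw": 120,"dx": 0,"dy": 0,"dz": 0,"rx": 0,"ry": 0,"rz": 0},
    {"claw": 120,"dx": 0,"dy": 0,"dz": -20,"rx": 0,"ry": 0,"rz": 0},
    {"claw": 120,"dx": 0,"dy": 0,"dz": -55,"rx": 0,"ry": 0,"rz": 0},
    {"claw": 120,"dx": 0,"dy": 0,"dz": -90,"rx": 0,"ry": 0,"rz": 0},
    {"claw": 120,"dx": 20,"dy": 0,"dz": -110,"rx": 0,"ry": -6,"rz": 0},
    {"claw": 120,"dx": 50,"dy": 0,"dz": -110,"rx": 0,"ry": -12,"rz": 0},
    {"claw": 120,"dx": 70,"dy": -30,"dz": -110,"rx": 0,"ry": -19,"rz": 0},
    {"claw": 120,"dx": 90,"dy": -60,"dz": -110,"rx": 0,"ry": -19,"rz": 0},
  ],
)

```text
t: 34.15
position: [0.5582, 0.1011, 0.2507]
tool_rot: [-0.074, -3.139, 0.002]
wrist_force: [-2.1, -0.5, -1.1]
width: 0.0454
grip_force: 0.0
```

Call:
servo_tool(
  deltas=[
    {"claw": 120,"dx": 30,"dy": -30,"dz": 0,"rx": 0,"ry": 0,"rz": 0},
    {"claw": 120,"dx": 50,"dy": -60,"dz": 0,"rx": 0,"ry": 0,"rz": 0},
    {"claw": 120,"dx": 50,"dy": -60,"dz": 0,"rx": 0,"ry": 0,"rz": 0},
    {"claw": 120,"dx": 50,"dy": -60,"dz": 0,"rx": 0,"ry": 0,"rz": 0},
  ],
)

```text
t: 34.48
position: [0.5117, 0.0419, 0.2531]
tool_rot: [0.085, 3.139, 0.0]
wrist_force: [0.1, -0.8, 0.2]
width: 0.0451
grip_force: 0.0
```

```bash
python3 look.py w15.png; python3 - <<'E'
from h import *
np.set_printoptions(precision=4,suppress=True)
for c in ('top','side'):
  p=vision.read_camera(c);P,u,v=pts(p);Q=saw(P)
  for n,y in(('far',.2092),('near',.04)):
    t=Q[(abs(Q[:,1]-y)<.018)&(Q[:,2]>.1)&(Q[:,2]<.175)&(Q[:,0]>.01)&(Q[:,0]<.12)]
    print(c,n,[(round(x,3),round(float(np.median(q[:,2])),4),len(q)) for x in np.arange(.03,.11,.012) for q in [t[abs(t[:,0]-x)<.006]] if len(q)])
  for q in('bar','stop_knee','near_stop_knee','cut_piece','caliper'): print(q,[saw(r['at']) for r in vision.place_of(p,q)[:1]])
E
```

```text
34.5333 [-0.0326  0.0881  0.2532] 0.04526828520590598 [ 0.0201  0.1288 -0.1327] [ 0.3673 -0.4345  0.2042]
bar -0.15 20 [0.0519 0.0529]
bar -0.13 21 [0.0528 0.0537]
bar -0.11 164 [0.0281 0.0533]
bar -0.09 166 [0.0279 0.0533]
bar -0.07 170 [0.0281 0.0532]
bar -0.05 148 [0.028  0.0509]
bar -0.03 167 [0.0276 0.0531]
bar -0.01 167 [0.0278 0.0532]
bar 0.01 152 [0.0277 0.0526]
bar 0.03 152 [0.0276 0.0524]
bar 0.05 161 [0.0277 0.0526]
bar 0.07 161 [0.0275 0.0528]
bar 0.09 162 [0.0277 0.0525]
bar 0.11 165 [0.0275 0.0526]
bar 0.13 166 [0.0276 0.0524]
bar 0.15 146 [0.0275 0.0504]
bar 0.17 169 [0.0275 0.0524]
ends [-0.1208 -0.1188  0.181   0.1829]
leaf 0.034 284 [0.2023 0.2084 0.2173] [0.1394 0.1464 0.1534]
leaf 0.042 313 [0.1954 0.2032 0.223 ] [0.1432 0.1506 0.1596]
leaf 0.05 257 [0.1957 0.2033 0.2228] [0.0531 0.0625 0.1457]
leaf 0.058 428 [0.1955 0.2054 0.2229] [0.0668 0.0761 0.1385]
leaf 0.066 205 [0.1949 0.2051 0.2231] [0.0754 0.0763 0.1307]
leaf 0.074 203 [0.1948 0.2014 0.2223] [0.0757 0.0816 0.0942]
leaf 0.082 155 [0.1956 0.2056 0.2144] [0.0907 0.0998 0.1059]
top far [(np.float64(0.03), 0.
[... 566 characters left out ...]
, 0.2086, 0.0622])]
caliper [array([-0.0898, -0.1936,  0.0228])]
side far [(np.float64(0.03), 0.1457, 55), (np.float64(0.042), 0.1544, 26), (np.float64(0.054), 0.1479, 20), (np.float64(0.066), 0.1438, 23), (np.float64(0.078), 0.1297, 37), (np.float64(0.09), 0.1353, 21), (np.float64(0.102), 0.1394, 1)]
side near [(np.float64(0.03), 0.144, 57), (np.float64(0.042), 0.1494, 22), (np.float64(0.054), 0.1413, 21), (np.float64(0.066), 0.1424, 27), (np.float64(0.078), 0.1246, 41), (np.float64(0.09), 0.1342, 12)]
bar []
stop_knee [array([0.0967, 0.2106, 0.1326])]
near_stop_knee [array([0.0897, 0.0421, 0.1325])]
cut_piece [array([-0.1025,  0.1805,  0.0223])]
caliper [array([-0.0895, -0.1977,  0.0192])]
```

View pics/w15.png

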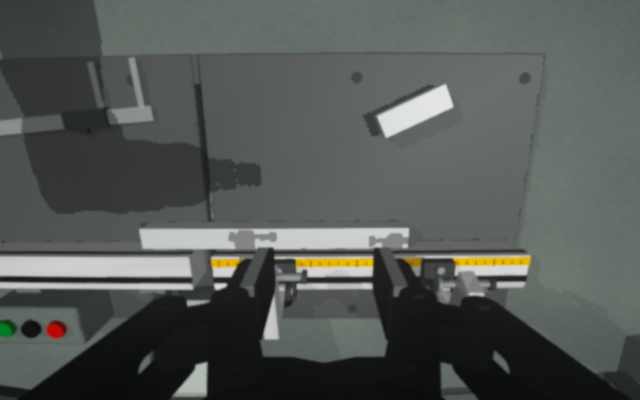

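```bash
python3 -c "
from station import env
print(env.sign_off())"
```

```text
the job is handed in; nothing more can be done
None
```

The job is handed in; the station returned no verdict. In the last camera check the bar lay flat against the fence with its head where the far stop gauged it, both leaves stood past upright (far leaf about 1.9 rad), and the robot touched nothing. The first flip had left the far leaf about 0.2 rad short of down, so I pressed it fully down and gauged the bar again (13 N at the wrist, an estimated 8–13 N on the stop, for half a second). A later attempt to nudge that raised leaf by its foot jammed at about 58 N at the wrist; I backed off, and the leaf and bar had not moved.

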